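Hang the L-shaped shelf sign level on the book trough

TASK

Take the L-shaped plywood shelf sign out of its rack and hang it, by the one of its five holes from which it hangs level, on the headed brass stud on the end panel of the book trough. Nobody measured how high the stud is set in its slot, so find it by feel or by eye and never force it: press only lightly on the trough and stud. Leave the sign hanging by itself on the neck of the stud, behind the head, its back against the panel, and leave everything else on the table where it is.

Things in the scene. Friction and masses are not known exactly. Their poses are not given: they have to be found in the camera images.
- sign: L-shaped sign, uniform 8 mm plywood (thickness along x), about 160 g, upright in the rack. Origin: centre of the underside of its leg, z up. Leg: y -35 to +35, z 0 to 160 mm. Bar on top: y -125 to +35, z 160 to 264 mm (overhangs to -y). Five round 18 mm through holes, 28 mm apart, in a row 78 mm below the top edge; grip the bar above them. Both faces alike.
- hole_a (a point): Centre of the 18 mm hole farthest along the overhang (sign y -110, z 186 mm), mid-thickness.
- hole_b (a point): Centre of the next 18 mm hole (sign y -82, z 186 mm), mid-thickness.
- hole_c (a point): Centre of the next 18 mm hole (sign y -54, z 186 mm), mid-thickness.
- hole_d (a point): Centre of the next 18 mm hole (sign y -26, z 186 mm), mid-thickness.
- hole_e (a point): Centre of the last 18 mm hole, over the leg (sign y +2, z 186 mm), mid-thickness.
- rack: Fixed dark wooden rack with one upright slot 10.5 mm wide for the sign's leg: foot 75 x 100 x 12 mm, slot floor at z 12 mm, slot walls 16 mm thick and 90 mm long up to z 47 mm. The slot runs along its y. Origin: centre of the underside.
- trough: Fixed wooden book trough, 134 mm deep. Its end panel (120 wide, 20 thick, 241 mm high) carries the stud. x points horizontally out of the panel's front face, along the stud, away from the books (at most 204 mm high, at negative x); z up. Origin: middle of the lower edge of the panel's front face. Keep the force on panel and stud below 25 N.
- slot (a point): Mid-height of the panel's slot, on its front face, 225 mm above the table, axes as the trough's. The rigid polished stud sticks out along +x at y = 0, at an unmeasured height within 15 mm above or below this point: neck 7 mm diameter, 16 mm long from the face, then head 13 mm diameter, 6 mm long, 1 mm chamfer; tip 22 mm from the face.
- books: Two closed books lying flat in a stack, 130 x 85 x 42 mm, loose bystander. Origin: centre of the underside.
- ink: Glass ink jar, 48 mm diameter, 55 mm high, loose bystander. Origin: centre of the underside.
- weight: Brass paperweight, 52 mm diameter, 38 mm high, loose bystander. Origin: centre of the underside.
- mug: White mug, 76 mm diameter, 85 mm high, loose bystander. Origin: centre of the underside.
- brush: Dusting brush, 170 mm long, lying on the table, loose bystander. Origin: on the table under its middle.
There are look-alikes about, which are no part of the job. Several things have the shape of the trough; the one meant has the colours described above.

How it is judged:
By the outcome, as a careful person would: the job done as asked, in the order asked, and still so for the second after the job is handed in, with the robot touching nothing.
It also fails if it takes over 72 s, if anything falls off the work surface, if the arm or the gripper's body presses on something with over 40 N, if the wrist force passes 120 N, or if a joint passes its speed limit or range.

ROBOT

A 6-joint arm with a two-finger parallel gripper is mounted at the origin on the work surface. World frame = base frame: x ahead of the robot, y to its left, z up, the work surface at z = 0. Lengths are in m, angles in degrees, forces in N, time in s.
With the tool pointing down it reaches from about 0.35 to 0.875 m from the base axis. Payload 4.2 kg.
Tool frame: the origin (TCP) lies at the very end of the fingers, on their centre line; the grasp point (between the pads) lies 19 mm behind it (r.grip_point_offset is the distance from the TCP to the grasp point, in m); z points along the fingers, y is the line along which they close (so a half turn about z gives the same grasp; the last joint's range is limited). The gripper opens to 87 mm and grips with 3 to 60 N. Pads are 19 mm wide; open, the fingers measure 117 mm over their backs; the gripper's body (75 mm by 190 mm) begins 51 mm behind the grasp point.
Start: joints at [-52.563, 22.042, 0.453, 0, -68.411, -14.817], TCP at [0.24, -0.577, 0.191] pointing down, gripper open.
Joint ranges: [-179.83, 179.83], [-69.29, 118.12], [-61.27, 80.66], [-181.25, 117.63], [-171.15, -9.14], [-177.46, 177.46]. Speed limits (degrees/s): [159.86, 159.86, 180, 180, 180, 180].

INTERFACE

Orientations are given as a 3x3 rotation matrix whose columns are the frame's x, y, z axes.
In Python, from station import r, cams gives the robot as it stands. The module is installed in compiled form; this text tells all that it offers.
- The arm moves only by the shell command python3 -m handwheel 'ROWS'. ROWS is JSON, a list that holds one entry, the list of rows, each a list of 7 numbers: the turn, a rotation vector about the tool's x, y, z in units of 6 degrees (1.0 is 6 degrees), then the shift along the tool's x, y, z in m, then the finger opening in m, from 0 to 0.087. In form: [[[ax, ay, az, x, y, z, jaw], ...]]. A call has 1 to 12 rows; each row shifts and turns the commanded pose from where the row before left it, along the tool's axes as they then stand; what a row does not reach is not made up. A row lasts 1/10 s, in which the tool goes at most 50 mm and 8.59 degrees, less where a joint would pass 70% of its speed; a pose out of reach is approached as far as the arm can. A call with a gripper value outside its range is refused whole. The fingers move at their own pace and stop on an object; the grip force is fixed at half the most. Time passes only in rows, so rows that do not move let the fingers close. It gives the time, the measured TCP pose, the force, the opening and the grip force at its end, in the units of the state.
- r.sense(): the state, without advancing time (a new reading comes with each control period).
- cams.capture(name): name is "scene" or "top" or "wrist"; returns the picture (400x640x3 uint8, red, green, blue); there is no depth.
- cams.get_calibration(name): a dict with "camera_matrix" (3x3 intrinsics, pixels), "k1" (the pictures are not rectified: a ray, as slopes to the right and down, at radius r is drawn at 1 + k1 r^2 times it, then the intrinsics apply), "rvec" (rotation vector, rad) and "tvec" (3), from world to camera coordinates, as OpenCV has them; the wrist camera has in their place "T_tool_cam" (4x4, takes a point from camera to tool coordinates, whose origin is the TCP and whose axes are the flange's). Camera axes: x right, y down, z forward; pixel columns grow to the right and rows downward; lengths in m; the calibration is good to about 2 mm. A picture is of the moment at which its call begins: read the wrist's pose just before it. get_calibration takes no time and is no camera call.
- r.finish_job(): hands the job in; it is judged then, once.
The state is a dict: "time_s": time; "joints": joint angles; "joint_velocities": joint speeds; "effort": joint torques, N m; "tcp_pos": TCP position; "ee_rot": TCP orientation; "wrist_force": force on the tool from outside, world axes, zero at the start; "moment": the same for the moment, N m; "gripper_width": opening from 0.0 (shut) to 1.0 (fully open); "gripper_force": force on a finger pad.
Only numpy, scipy, OpenCV 4.12 (cv2) and the standard library are available. Lean on these libraries where they do the work, as an engineer would, in place of code of your own. Each camera call takes 0.05 s, during which the arm holds its last target. There are 200 camera calls.

## Working session

There is one attempt and no reset: what is moved stays moved. The work goes in short steps, Python scripts to look and compute and a shell command to move; the robot and the scene stay as the last step left them, time stands still between calls to the robot, and variables do not carry over. Pictures are saved under pics/ and viewed, at most 10 in all, crops included, and the job is handed in when it is done.

```bash
mkdir -p pics; python3 - <<'E'
from station import r,cams
import cv2,numpy as np
np.set_printoptions(precision=4,suppress=True)
s=r.sense();print(s['tcp_pos'],s['ee_rot'],s['time_s'],s['gripper_width'])
for n in ['scene','top']:
    im=cams.capture(n);cv2.imwrite(f'pics/{n}0.png',im[:,:,::-1]);print(n,cams.get_calibration(n))
print(cams.get_calibration('wrist'))
E
```

```text
[ 0.2402 -0.5763  0.1904] [[-0.9232 -0.3844 -0.0009]
 [-0.3844  0.9232  0.002 ]
 [ 0.      0.0022 -1.    ]] 0.0 1.0013271274689661
scene {'camera_matrix': array([[415.004 ,   0.    , 322.7176],
       [  0.    , 415.004 , 198.4922],
       [  0.    ,   0.    ,   1.    ]]), 'k1': -0.06724616427329072, 'rvec': array([ 1.464 ,  2.3666, -0.6301]), 'tvec': array([ 0.207 , -0.338 ,  1.4831])}
top {'camera_matrix': array([[381.858 ,   0.    , 315.7617],
       [  0.    , 381.858 , 199.9794],
       [  0.    ,   0.    ,   1.    ]]), 'k1': -0.049047578124593566, 'rvec': array([ 2.1938, -2.1707,  0.1031]), 'tvec': array([-0.0048,  0.5356,  1.4092])}
{'camera_matrix': array([[339.9845,   0.    , 321.6224],
       [  0.    , 339.9845, 195.0538],
       [  0.    ,   0.    ,   1.    ]]), 'k1': -0.05381419599456161, 'T_tool_cam': array([[ 0.0002, -0.9608, -0.2773,  0.0768],
       [ 1.    ,  0.0001,  0.0005,  0.0012],
       [-0.0004, -0.2773,  0.9608, -0.1937],
       [ 0.    ,  0.    ,  0.    ,  1.    ]])}
```

View pics/scene0.png

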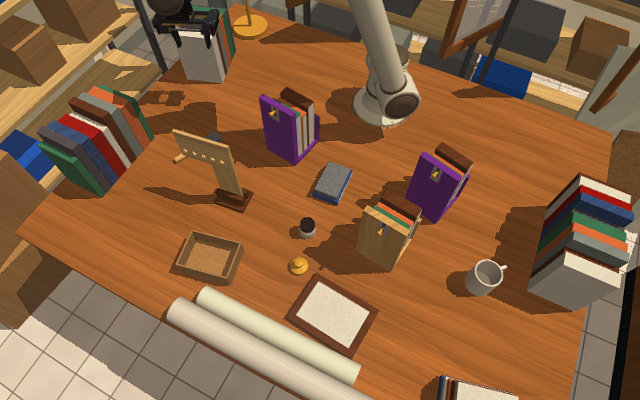

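View pics/top0.png

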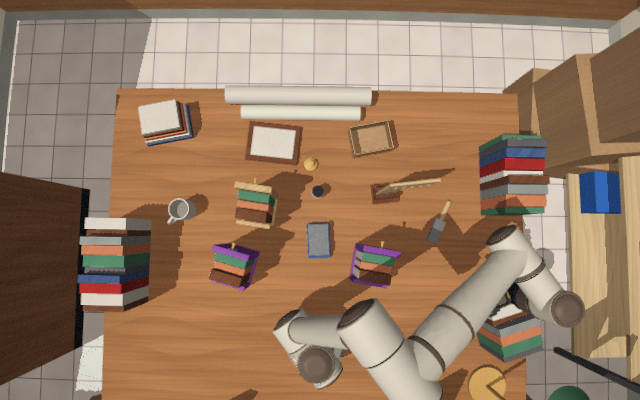

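In the scene picture the trough candidates are a purple one at (283,130), a second purple one at (435,183) and the plain wooden one with the brass stud at (388,235). The sign is at (210,160) in its rack, and the brush behind it at (180,158) could be mistaken for part of it. I choose the wooden trough and the L-sign, and check both in one close crop.

```bash
cat > h.py <<'E'
from station import r,cams
import cv2,numpy as np
np.set_printoptions(precision=4,suppress=True)
def cal(n,s=None):
    c=cams.get_calibration(n);K=c['camera_matrix'];d=np.array([c['k1'],0,0,0.])
    if n!='wrist': R=cv2.Rodrigues(c['rvec'])[0];t=np.array(c['tvec'])
    else:
        s=s or r.sense();T=np.eye(4);T[:3,:3]=s['ee_rot'];T[:3,3]=s['tcp_pos']
        M=np.linalg.inv(T@c['T_tool_cam']);R=M[:3,:3];t=M[:3,3]
    return K,d,R,t
def ray(C,p):
    K,d,R,t=C;u=cv2.undistortPoints(np.array([[p]],float),K,d)[0,0]
    return -R.T@t, R.T@np.array([u[0],u[1],1.])
def onz(C,p,z):
    o,v=ray(C,p);return o+v*(z-o[2])/v[2]
def tri(obs):
    A=np.zeros((3,3));b=np.zeros(3)
    for C,p in obs:
        o,v=ray(C,p);v=v/np.linalg.norm(v);P=np.eye(3)-np.outer(v,v);A+=P;b+=P@o
    x=np.linalg.solve(A,b)
    return x,[np.linalg.norm(np.cross(x-ray(C,p)[0],ray(C,p)[1]/np.linalg.norm(ray(C,p)[1]))) for C,p in obs]
def proj(C,P):
    K,d,R,t=C;return cv2.projectPoints(np.array(P,float).reshape(-1,3),cv2.Rodrigues(R)[0],t,K,d)[0][:,0]
E
python3 - <<'E'
import cv2,numpy as np
s=cv2.imread('pics/scene0.png');t=cv2.imread('pics/top0.png')
def c(im,x,y,w=100,h=75):return cv2.resize(im[y:y+h,x:x+w],(400,300),interpolation=cv2.INTER_CUBIC)
cv2.imwrite('pics/crop1.png',np.vstack([np.hstack([c(s,345,195),c(s,165,125,112,84)]),np.hstack([c(t,210,160),c(t,360,150)])]))
E
```

```text
(no output)
```

View pics/crop1.png

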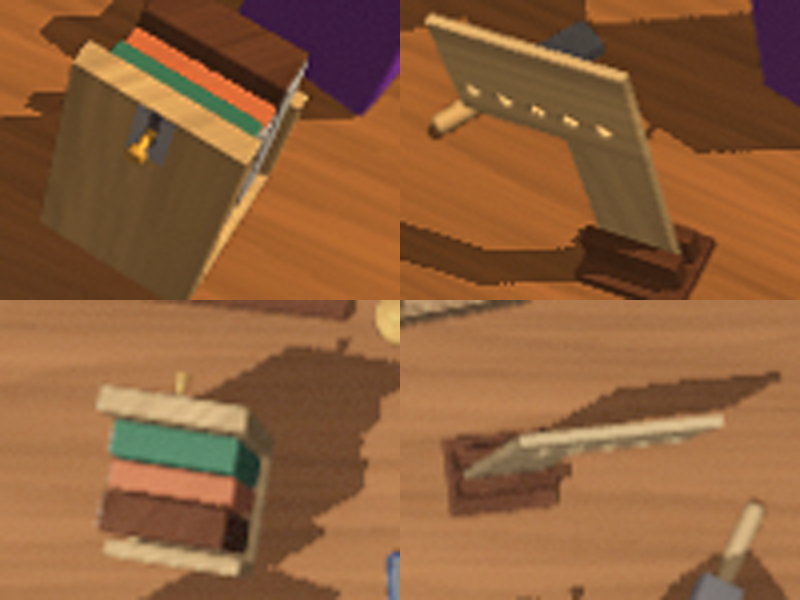

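The crop confirms both: a wooden trough with a brass stud in a grey slot (scene ~(379,234), top ~(255,179)), and the L-sign with five holes in a dark rack (bar top edge at top ~(390,185)–(440,180)). Next I compute positions.

```bash
python3 - <<'E'
from h import *
T=cal('top');S=cal('scene')
L=onz(T,(390.2,185),.276);R=onz(T,(440.5,180.5),.276);print('bar top',L,R,np.linalg.norm(L-R))
print('bar tri',tri([(T,(440.5,180.5)),(S,(173.4,130))]),tri([(T,(390.2,185)),(S,(228.4,146))]))
a=onz(T,(235.2,182),.241);b=onz(T,(272.5,186.3),.241);print('panel',a,b,np.linalg.norm(a-b))
print('panelS',onz(S,(345+80/4,195+62/4),.241),onz(S,(345+245/4,195+162/4),.241))
print('stud',tri([(T,(255.5,178.7)),(S,(378.2,234.2))]))
E
```

```text
bar top [ 0.5632 -0.2277  0.276 ] [ 0.5793 -0.3861  0.276 ] 0.15922256748886757
bar tri (array([ 0.5785, -0.3854,  0.2704]), [np.float64(0.0028845170624521807), np.float64(0.0028845170624520224)]) (array([ 0.5616, -0.2249,  0.2762]), [np.float64(0.003132551187529833), np.float64(0.003132551187529821)])
panel [0.5717 0.2604 0.241 ] [0.5592 0.141  0.241 ] 0.12001846157068044
panelS [0.5564 0.1528 0.241 ] [0.5739 0.2644 0.241 ]
stud (array([0.5865, 0.2015, 0.2127]), [np.float64(0.0015675522729582353), np.float64(0.001567552272958284)])
```

```bash
python3 -m handwheel '[[[0,0,-1.275,0,0,-0.02,0.087],[0,0,-1.275,0,0,-0.02,0.087],[0,0,-1.275,0,0,-0.02,0.087],[0,0,-1.275,0,0,-0.02,0.087],[0,0,-1.275,0,0,-0.02,0.087],[0,0,-1.275,0,0,-0.02,0.087],[0,0,-1.275,0,0,0,0.087],[0,0,-1.275,0,0,0,0.087],[0,0,0,-0.0443,-0.0169,0,0.087],[0,0,0,-0.0443,-0.0169,0,0.087],[0,0,0,-0.0443,-0.0169,0,0.087],[0,0,0,-0.0443,-0.0169,0,0.087]]]' && python3 -m handwheel '[[[0,0,0,-0.0443,-0.0169,0,0.087],[0,0,0,-0.0443,-0.0169,0,0.087],[0,0,0,-0.0443,-0.0169,0,0.087],[0,0,0,-0.0443,-0.0169,0,0.087],[0,0,0,-0.0443,-0.0169,0,0.087],[0,0,0,-0.0443,-0.0169,0,0.087],[0,0,0,-0.0443,-0.0169,0,0.087],[0,0,0,-0.0443,-0.0169,0,0.087],[0,0,0,-0.0443,-0.0169,0,0.087],[0,0,0,-0.0443,-0.0169,0,0.087],[0,0,0,-0.0443,-0.0169,0,0.087],[0,0,0,-0.0443,-0.0169,0,0.087]]]' && python3 -m handwheel '[[[0,0,0,-0.0443,-0.0169,0,0.087],[0,-1.25,0,0,0,0,0.087],[0,-1.25,0,0,0,0,0.087],[0,-1.25,0,0,0,0,0.087],[0,-1.25,0,0,0,0,0.087],[0,0,0,0,0,0,0.087],[0,0,0,0,0,0,0.087]]]'
python3 - <<'E'
from h import *
s=r.sense();im=cams.capture('wrist');cv2.imwrite('pics/w1.png',im[:,:,::-1])
import pickle;pickle.dump(s,open('w1.pkl','wb'));print(s['tcp_pos'],s['ee_rot'],s['time_s'],s['joints'])
E
```

```text
time_s: 1.3
tcp_pos: [0.3269, -0.4062, 0.3109]
ee_rot: [[-0.108, -0.994, -0.001], [-0.994, 0.108, 0.001], [-0.001, 0.001, -1.0]]
wrist_force: [0.2, -0.3, 0.1]
gripper_width: 1.004
gripper_force: 0.0
time_s: 2.5
tcp_pos: [0.5858, 0.1006, 0.3111]
ee_rot: [[-0.107, -0.994, -0.001], [-0.994, 0.107, -0.0], [0.0, 0.001, -1.0]]
wrist_force: [1.0, 0.3, 1.1]
gripper_width: 0.999
gripper_force: 0.0
time_s: 3.2
tcp_pos: [0.6072, 0.1397, 0.3109]
ee_rot: [[-0.095, -0.994, 0.054], [-0.862, 0.11, 0.496], [-0.499, 0.001, -0.867]]
wrist_force: [0.5, -0.4, 0.0]
gripper_width: 1.001
gripper_force: 0.0
[0.6072 0.1397 0.3109] [[-0.0955 -0.994   0.0538]
 [-0.8616  0.1096  0.4957]
 [-0.4986  0.001  -0.8669]] 3.2 [ 11.0213  16.0177  12.951  -29.0404 -78.8299 -13.6424]
```

View pics/w1.png

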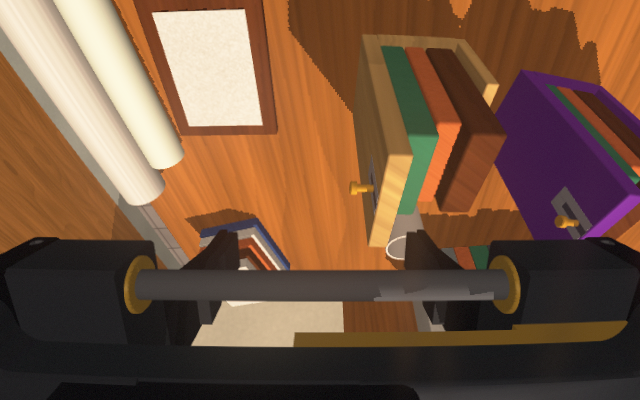

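```bash
python3 - <<'E'
import cv2
im=cv2.imread('pics/w1.png')[125:260,330:440]
cv2.imwrite('pics/c2.png',cv2.resize(im,None,fx=4.4,fy=4.4,interpolation=cv2.INTER_CUBIC))
E
```

```text
(no output)
```

View pics/c2.png

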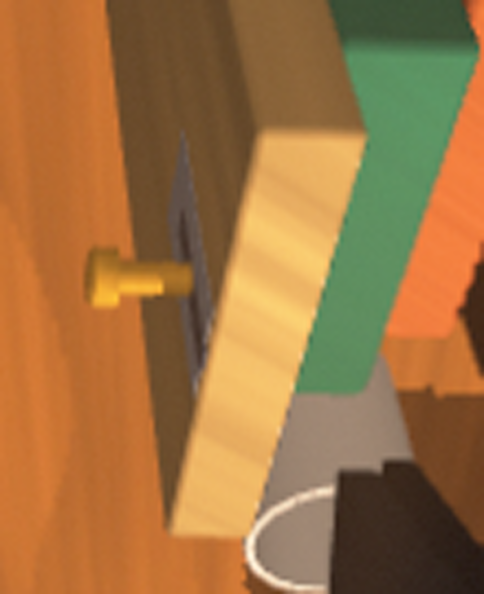

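```bash
python3 - <<'E'
from h import *;import pickle
C=cal('wrist',pickle.load(open('w1.pkl','rb')))
f=lambda x,y:(330+(x-.0)/4.4-.4,125+y/4.4-.4)
P=[onz(C,f(*p),.241) for p in [(260,130),(170,531),(365,134),(252,537)]]
for p in P:print(p)
a,b=P[0],P[1];print(np.linalg.norm(a-b),np.linalg.norm(P[2]-a),np.linalg.norm(P[3]-b))
y=(b-a);y/=np.linalg.norm(y);print('yaw',np.degrees(np.arctan2(-y[0],y[1])))
x=np.array([y[1],-y[0],0]);m=(a+b)/2;print('mid',m)
for n,p in [('tip',(90,277)),('head',(105,277)),('headneck',(122,279)),('base',(190,279))]:
    o,v=ray(C,f(*p));t=(m-o)@y/(v@y);q=o+v*t;print(n,q,'xt',(q-m)@x)
E
```

```text
[0.5557 0.1466 0.241 ]
[0.5724 0.2626 0.241 ]
[0.5376 0.1495 0.241 ]
[0.5536 0.2672 0.241 ]
0.11719735040370663 0.01833665853773211 0.0192786656623236
yaw -8.184232265152012
mid [0.564  0.2046 0.241 ]
tip [0.5863 0.2014 0.2185] xt 0.022486717672772966
head [0.5831 0.2019 0.2184] xt 0.0193251727276455
headneck [0.5796 0.2024 0.2189] xt 0.01578199662621728
base [0.5654 0.2044 0.2185] xt 0.0013949713431478804
```

Viewed: the wooden trough close up, stud tip at ~(350,188), panel top front corners ~(389,154) and (368,245). The fit gives stud z ≈ 0.218 with protrusion 22.5 mm, which checks out. Next, the sign.

```bash
python3 -m handwheel '[[[0,1.25,0,0,0,0,0.087],[0,1.25,0,0,0,0,0.087],[0,1.25,0,0,0,0,0.087],[0,1.25,0,0,0,0,0.087],[0,0,-1.01,0,0,-0.04,0.087],[0,0,-1.01,0,0,-0.04,0.087],[0,0,0,0.0422,0.0081,0,0.087],[0,0,0,0.0422,0.0081,0,0.087],[0,0,0,0.0422,0.0081,0,0.087],[0,0,0,0.0422,0.0081,0,0.087],[0,0,0,0.0422,0.0081,0,0.087],[0,0,0,0.0422,0.0081,0,0.087]]]' && python3 -m handwheel '[[[0,0,0,0.0422,0.0081,0,0.087],[0,0,0,0.0422,0.0081,0,0.087],[0,0,0,0.0422,0.0081,0,0.087],[0,0,0,0.0422,0.0081,0,0.087],[0,0,0,0,0,0,0.087],[0,0,0,0,0,0,0.087]]]'
python3 - <<'E'
from h import *
s=r.sense();im=cams.capture('wrist');cv2.imwrite('pics/w2.png',im[:,:,::-1])
import pickle;pickle.dump(s,open('w2.pkl','wb'));print(s['tcp_pos'],s['ee_rot'],s['time_s'],s['joints'])
E
```

```text
time_s: 4.45
tcp_pos: [0.5851, -0.1159, 0.3919]
ee_rot: [[0.106, -0.994, 0.001], [-0.994, -0.106, -0.001], [0.001, -0.001, -1.0]]
wrist_force: [1.4, 0.4, -0.9]
gripper_width: 0.996
gripper_force: 0.0
time_s: 5.05
tcp_pos: [0.5708, -0.2868, 0.391]
ee_rot: [[0.104, -0.995, -0.001], [-0.995, -0.104, -0.0], [0.0, 0.001, -1.0]]
wrist_force: [0.6, 0.7, -0.7]
gripper_width: 0.996
gripper_force: 0.0
[ 0.5708 -0.2868  0.391 ] [[ 0.1036 -0.9946 -0.0008]
 [-0.9946 -0.1036 -0.0004]
 [ 0.0003  0.0009 -1.    ]] 5.05 [-12.1721  20.5938  25.9104   0.033  -95.3593  18.1226]
```

View pics/w2.png

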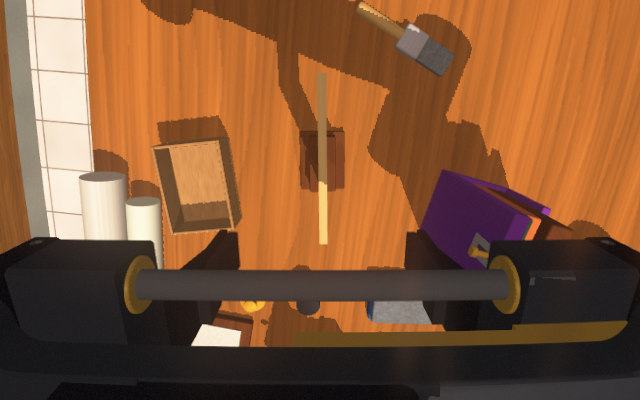

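The sign's top edge runs from (321.5,73) to (323.5,243), nearly along the tool x axis and centred between the fingers.

```bash
python3 - <<'E'
from h import *;import pickle
s=pickle.load(open('w2.pkl','rb'));C=cal('wrist',s)
a=onz(C,(321.6,73),.276);b=onz(C,(323.4,243.5),.276);print(a,b,np.linalg.norm(a-b))
g=b+(a-b)*61/160;d=s['ee_rot'].T@(g-s['tcp_pos']);print(g,'tool',d);print((s['ee_rot'].T@(b-a)),'yaw sign',np.degrees(np.arctan2(-(b-a)[0],(b-a)[1])))
E
```

```text
[ 0.5795 -0.3818  0.276 ] [ 0.5612 -0.2236  0.276 ] 0.1593133698078123
[ 0.5682 -0.2839  0.276 ] tool [-0.0032  0.0022  0.115 ]
[-0.1593  0.0018 -0.    ] yaw sign 6.596393550126164
```

```bash
python3 -m handwheel '[[[0,0,-0.11,-0.0032,0.0022,0.04,0.087],[0,0,0,0,0,0.04,0.087],[0,0,0,0,0,0.04,0.087],[0,0,0,0,0,0.029,0.087],[0,0,0,0,0,0,0.087],[0,0,0,0,0,0,0.0],[0,0,0,0,0,0,0.0],[0,0,0,0,0,0,0.0],[0,0,0,0,0,0,0.0],[0,0,0,0,0,0,0.0],[0,0,0,0,0,0,0.0],[0,0,0,0,0,0,0.0]]]'
```

```text
time_s: 6.3
tcp_pos: [0.5677, -0.2844, 0.2426]
ee_rot: [[0.115, -0.993, 0.0], [-0.993, -0.115, -0.0], [0.0, -0.0, -1.0]]
wrist_force: [-0.3, -0.6, 0.1]
gripper_width: 0.445
gripper_force: 0.0
```

```bash
python3 -m handwheel '[[[0,0,0,0,0,0,0],[0,0,0,0,0,0,0],[0,0,0,0,0,0,0],[0,0,0,0,0,0,0],[0,0,0,0,0,0,0],[0,0,0,0,0,0,0],[0,0,0,0,0,0,0],[0,0,0,0,0,0,0]]]'
```

```text
time_s: 7.1
tcp_pos: [0.5677, -0.2842, 0.2424]
ee_rot: [[0.115, -0.993, -0.0], [-0.993, -0.115, 0.0], [-0.0, 0.0, -1.0]]
wrist_force: [-0.4, -0.0, 0.9]
gripper_width: 0.078
gripper_force: 30.0
```

```bash
python3 -m handwheel '[[[0,0,0,0,0,-0.005,0],[0,0,0,0,0,-0.01,0],[0,0,0,0,0,-0.015,0],[0,0,0,0,0,-0.02,0],[0,0,0,0,0,-0.02,0],[0,0,0.5,0,0,-0.02,0],[0,0,0.6,0,0,-0.01,0],[0,0,0.6,0,0,0,0],[0,0,0.57,0,0,0,0],[0,0,0,-0.015,0,0,0],[0,0,0,-0.025,0,0,0],[0,0,0,-0.03,-0.001,0,0]]]' && python3 -m handwheel '[[[0,0,0,-0.03,-0.001,0,0],[0,0,0,-0.03,-0.001,0,0],[0,0,0,-0.03,-0.001,0,0],[0,0,0,-0.03,-0.001,0,0],[0,0,0,-0.03,-0.001,0,0],[0,0,0,-0.03,-0.001,0,0],[0,0,0,-0.03,-0.001,0,0],[0,0,0,-0.03,-0.001,0,0],[0,0,0,-0.03,-0.001,0,0],[0,0,0,-0.03,-0.001,0,0],[0,0,0,-0.03,-0.001,0,0],[0,0,0,-0.03,-0.001,0,0]]]' && python3 -m handwheel '[[[0,0,0,-0.025,0,0,0],[0,0,0,-0.018,0,0,0],[0,0,0,-0.0132,0,0,0],[0,0,0,0,0,0,0],[0,0,0,0,0,0,0]]]'
python3 - <<'E'
from h import *
import pickle
s=r.sense();im=cams.capture('wrist');cv2.imwrite('pics/w3.png',im[:,:,::-1]);pickle.dump(s,open('w3.pkl','wb'));print(s['tcp_pos'],s['ee_rot'],s['time_s'])
im=cams.capture('scene');cv2.imwrite('pics/s3.png',im[:,:,::-1])
w=cv2.imread('pics/w3.png');a=cv2.resize(w[20:270,250:450],(480,600),interpolation=cv2.INTER_CUBIC)
b=cv2.resize(im[150:300,330:410,::-1],(320,600),interpolation=cv2.INTER_CUBIC)
cv2.imwrite('pics/c3.png',np.hstack([a,b]))
E
```

```text
time_s: 8.3
tcp_pos: [0.5771, -0.2141, 0.3427]
ee_rot: [[-0.122, -0.992, 0.0], [-0.992, 0.122, 0.0], [-0.0, -0.0, -1.0]]
wrist_force: [0.1, -0.5, -2.0]
gripper_width: 0.081
gripper_force: 30.0
time_s: 9.5
tcp_pos: [0.6327, 0.1429, 0.343]
ee_rot: [[-0.12, -0.993, 0.0], [-0.993, 0.12, 0.0], [-0.0, -0.0, -1.0]]
wrist_force: [-0.1, 0.6, -1.3]
gripper_width: 0.078
gripper_force: 30.0
time_s: 10.0
tcp_pos: [0.6399, 0.1962, 0.3426]
ee_rot: [[-0.122, -0.993, -0.0], [-0.993, 0.122, -0.001], [0.001, 0.0, -1.0]]
wrist_force: [-0.9, -0.3, -1.3]
gripper_width: 0.078
gripper_force: 30.0
[0.6399 0.1962 0.3426] [[-0.1222 -0.9925 -0.0002]
 [-0.9925  0.1222 -0.0006]
 [ 0.0007  0.0002 -1.    ]] 10.0
```

View pics/c3.png

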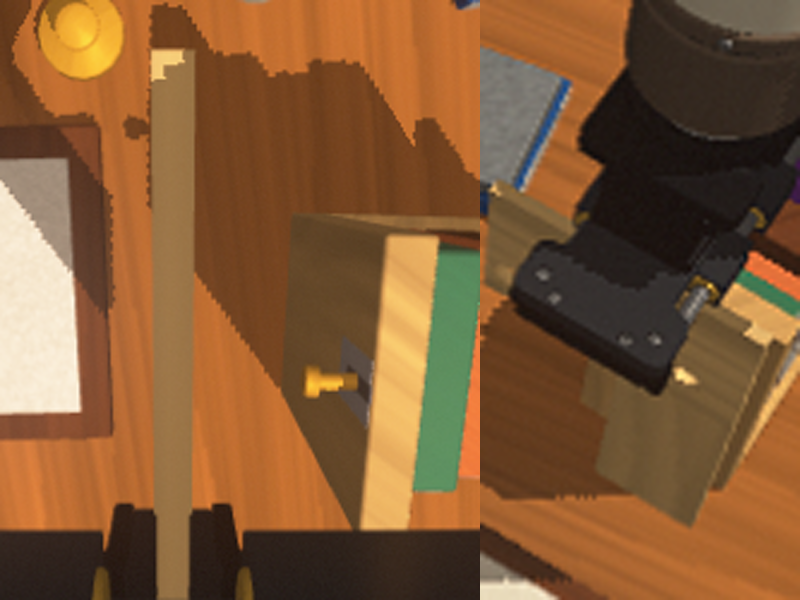

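```bash
python3 - <<'E'
from h import *;import pickle
s=pickle.load(open('w3.pkl','rb'));C=cal('wrist',s)
f=lambda x,y:(250+x/2.4-.3,20+y/2.4-.3)
a=onz(C,f(387,235),.241);b=onz(C,f(361,528),.241);print(a,b,np.linalg.norm(a-b),'yaw',np.degrees(np.arctan2(-(b-a)[0],(b-a)[1])))
y=(b-a)/np.linalg.norm(b-a);x=np.array([y[1],-y[0],0]);m=(a+b)/2;print('mid',m)
R=s['ee_rot']
for p in [(153,50),(194,50),(160,500),(191,500)]:
    q=onz(C,f(*p),s['tcp_pos'][2]+.034);print('sign',R.T@(q-s['tcp_pos']))
C1=cal('wrist',pickle.load(open('w1.pkl','rb')))
print('tip tri',tri([(C,f(307,381)),(C1,(330+90/4.4-.4,125+277/4.4-.4))]))
T=cal('top');print(tri([(C,f(307,381)),(C1,(330+90/4.4-.4,125+277/4.4-.4)),(T,(255.5,178.7)),(cal('scene'),(378.2,234.2))]))
E
```

```text
[0.5556 0.1473 0.241 ] [0.5716 0.2588 0.241 ] 0.11270548776101151 yaw -8.123330285174838
mid [0.5636 0.203  0.241 ]
sign [ 0.0995 -0.0024 -0.0339]
sign [ 0.0995  0.0051 -0.0339]
sign [ 0.012  -0.0014 -0.034 ]
sign [ 0.012   0.0051 -0.034 ]
tip tri (array([0.5855, 0.203 , 0.2172]), [np.float64(0.0006606329926083506), np.float64(0.0006606329926083899)])
(array([0.5862, 0.2022, 0.2165]), [np.float64(0.0017618662451081236), np.float64(0.000848296053537624), np.float64(0.002679919052737941), np.float64(0.0017506626119980111)])
```

```bash
python3 -m handwheel '[[[0,0,0.12,0.0005,0,0.01,0],[0,0,0,0,0,0.02,0],[0,0,0,0,0,0.02,0],[0,0,0,0,0,0.02,0],[0,0,0,0,0,0.011,0],[0,0,0,0,0.01,0,0],[0,0,0,0,0.015,0,0],[0,0,0,0,0.012,0,0],[0,0,0,0,0.007,0,0],[0,0,0,0,0,0,0],[0,0,0,0,0,0,0]]]'
python3 - <<'E'
from h import *
s=r.sense();print(s['tcp_pos'],s['ee_rot'],s['wrist_force'],s['moment'])
d=np.array([.5859,.2025,.2172])-s['tcp_pos'];print('tip in tool',s['ee_rot'].T@d)
im=cams.capture('wrist');sc=cams.capture('scene')
a=cv2.resize(im[20:270,250:450],(480,600),interpolation=cv2.INTER_CUBIC)
b=cv2.resize(sc[175:275,345:398],(320,600),interpolation=cv2.INTER_CUBIC)
cv2.imwrite('pics/c4.png',np.hstack([a,b])[:,:,::-1])
E
```

```text
time_s: 11.2
tcp_pos: [0.5965, 0.2023, 0.2622]
ee_rot: [[-0.134, -0.991, 0.001], [-0.991, 0.134, 0.001], [-0.001, -0.001, -1.0]]
wrist_force: [0.2, 0.1, -2.1]
gripper_width: 0.078
gripper_force: 30.0
[0.5965 0.2023 0.2622] [[-0.1344 -0.9909  0.0014]
 [-0.9909  0.1344  0.0006]
 [-0.0008 -0.0013 -1.    ]] [ 0.1503  0.092  -2.0561] [-0.0122  0.0198  0.0231]
tip in tool [0.0013 0.0106 0.045 ]
```

View pics/c4.png

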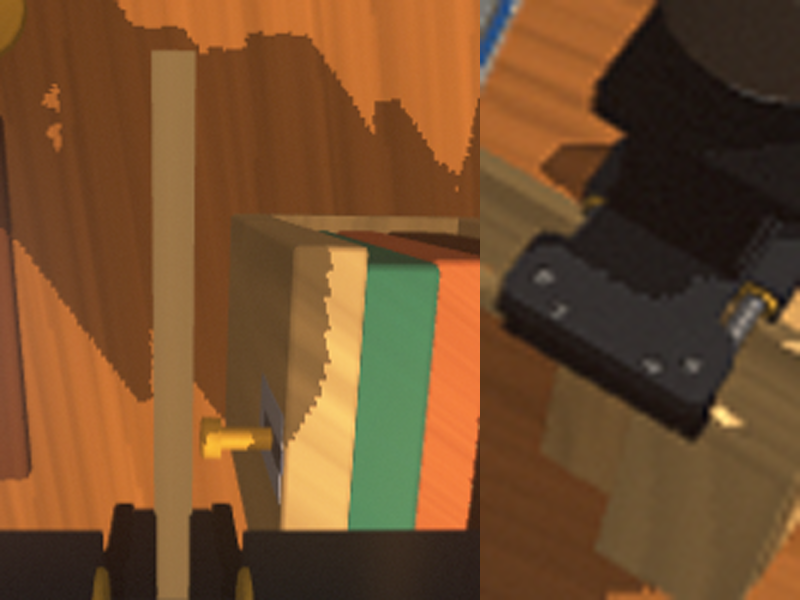

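The sign's edge and the stud are aligned: stud tip at crop (205,438), with the sign just clear in front. I advance in small steps and watch the force.

```bash
python3 -m handwheel '[[[0,0,0,0.0008,0.002,0,0],[0,0,0,0,0.002,0,0],[0,0,0,0,0.002,0,0],[0,0,0,0,0.0015,0,0],[0,0,0,0,0.0015,0,0],[0,0,0,0,0,0,0],[0,0,0,0,0,0,0]]]'
```

```text
time_s: 12.0
tcp_pos: [0.5873, 0.2026, 0.2615]
ee_rot: [[-0.135, -0.991, 0.0], [-0.991, 0.135, 0.0], [-0.0, -0.0, -1.0]]
wrist_force: [0.2, 0.3, -3.2]
gripper_width: 0.077
gripper_force: 30.0
```

```bash
python3 -m handwheel '[[[0,0,0,0,0.0015,0,0],[0,0,0,0,0.0015,0,0],[0,0,0,0,0.001,0,0],[0,0,0,0,0,0,0],[0,0,0,0,0,0,0]]]'
```

```text
time_s: 12.5
tcp_pos: [0.5834, 0.2031, 0.2615]
ee_rot: [[-0.135, -0.991, 0.0], [-0.991, 0.135, 0.0], [-0.0, -0.0, -1.0]]
wrist_force: [-0.3, 1.6, -1.2]
gripper_width: 0.08
gripper_force: 30.0
```

```bash
python3 -m handwheel '[[[0,0,0,0,0.002,0,0],[0,0,0,0,0.002,0,0],[0,0,0,0,0.002,0,0],[0,0,0,0,0.002,0,0],[0,0,0,0,0,0,0]]]'; python3 -m handwheel '[[[0,0,0,0,0.0015,0,0],[0,0,0,0,0.0015,0,0],[0,0,0,0,0,0,0],[0,0,0,0,0,0,0]]]'
```

```text
time_s: 13.0
tcp_pos: [0.5752, 0.2042, 0.2616]
ee_rot: [[-0.134, -0.991, 0.0], [-0.991, 0.134, 0.0], [-0.0, -0.0, -1.0]]
wrist_force: [0.2, 0.3, -1.0]
gripper_width: 0.079
gripper_force: 30.0
time_s: 13.4
tcp_pos: [0.5725, 0.2046, 0.2615]
ee_rot: [[-0.135, -0.991, 0.0], [-0.991, 0.135, 0.0], [-0.0, -0.0, -1.0]]
wrist_force: [0.4, -0.2, -2.1]
gripper_width: 0.079
gripper_force: 30.0
```

```bash
python3 -m handwheel '[[[0,0,0,0,0.001,0,0],[0,0,0,0,0.001,0,0],[0,0,0,0,0.001,0,0],[0,0,0,0,0,0,0]]]'; python3 -m handwheel '[[[0,0,0,0,0.001,0,0],[0,0,0,0,0,0,0],[0,0,0,0,0,0,0]]]'
```

```text
time_s: 13.8
tcp_pos: [0.5695, 0.205, 0.2615]
ee_rot: [[-0.135, -0.991, 0.0], [-0.991, 0.135, 0.0], [-0.0, -0.0, -1.0]]
wrist_force: [0.9, -0.3, -2.1]
gripper_width: 0.082
gripper_force: 30.0
time_s: 14.1
tcp_pos: [0.5686, 0.2051, 0.2615]
ee_rot: [[-0.135, -0.991, 0.0], [-0.991, 0.135, 0.0], [-0.0, -0.0, -1.0]]
wrist_force: [0.7, 0.8, -2.7]
gripper_width: 0.08
gripper_force: 30.1
```

```bash
python3 -m handwheel '[[[0,0,0,0,0.0007,0,0],[0,0,0,0,0,0.001,0],[0,0,0,0,0,0.001,0],[0,0,0,0,0,0.001,0],[0,0,0,0,0,0,0]]]'; python3 -m handwheel '[[[0,0,0,0,0,0.001,0],[0,0,0,0,0,0,0]]]';python3 -m handwheel '[[[0,0,0,0,0,0.0007,0],[0,0,0,0,0,0,0]]]'
```

```text
time_s: 14.6
tcp_pos: [0.5679, 0.2053, 0.2584]
ee_rot: [[-0.135, -0.991, 0.0], [-0.991, 0.135, 0.0], [-0.0, -0.0, -1.0]]
wrist_force: [1.3, 0.1, -2.0]
gripper_width: 0.081
gripper_force: 30.2
time_s: 14.8
tcp_pos: [0.5679, 0.2053, 0.2574]
ee_rot: [[-0.135, -0.991, 0.0], [-0.991, 0.135, 0.0], [-0.0, -0.0, -1.0]]
wrist_force: [1.0, -1.0, -2.0]
gripper_width: 0.079
gripper_force: 30.2
time_s: 15.0
tcp_pos: [0.5679, 0.2052, 0.2567]
ee_rot: [[-0.135, -0.991, 0.0], [-0.991, 0.135, 0.0], [-0.0, -0.0, -1.0]]
wrist_force: [1.0, 0.3, -1.0]
gripper_width: 0.08
gripper_force: 30.2
```

```bash
for i in 1 2; do python3 -m handwheel '[[[0,0,0,0,0,0.0007,0],[0,0,0,0,0,0,0]]]'|grep -E 'pos|wrist';done; python3 -m handwheel '[[[0,0,0,0,0,0.0005,0],[0,0,0,0,0,0,0]]]'|grep -E 'pos|wrist'
```

```text
tcp_pos: [0.5678, 0.2052, 0.256]
wrist_force: [1.3, -0.2, -1.2]
tcp_pos: [0.5679, 0.2052, 0.2556]
wrist_force: [0.7, -0.1, -1.0]
tcp_pos: [0.5681, 0.2052, 0.2555]
wrist_force: [1.0, 0.1, 1.7]
```

Contact at the height expected (stud z ≈ 0.217). I release gently and look.

```bash
python3 -m handwheel '[[[0,0,0,0,0,0,0.012],[0,0,0,0,0,0,0.012],[0,0,0,0,0,0,0.03],[0,0,0,0,0,0,0.03],[0,0,0,0,0,0,0.03],[0,0,0,0,0,0,0.03],[0,0,0,0,0,0,0.03]]]'; python3 -m handwheel '[[[0,0,0,0,0,-0.003,0.03],[0,0,0,0,0,-0.007,0.03],[0,0,0,0,0,-0.015,0.03],[0,0,0,0,0,-0.02,0.03],[0,0,0,0,0,-0.03,0.03],[0,0,0,0.03,-0.02,-0.03,0.03],[0,0,0,0.03,-0.02,-0.03,0.03],[0,0,0,0.03,-0.02,0,0.03],[0,0,0,0.03,-0.02,0,0.03],[0,0,0,0,0,0,0.03],[0,0,0,0,0,0,0.03],[0,0,0,0,0,0,0.03]]]'
python3 - <<'E'
from h import *
im=cams.capture('wrist');sc=cams.capture('scene');cv2.imwrite('pics/s5.png',sc[:,:,::-1])
a=cv2.resize(im[10:260,240:480],(480,500),interpolation=cv2.INTER_CUBIC)
b=cv2.resize(sc[180:305,330:410],(320,500),interpolation=cv2.INTER_CUBIC)
cv2.imwrite('pics/c5.png',np.hstack([a,b])[:,:,::-1])
E
```

```text
time_s: 16.3
tcp_pos: [0.5678, 0.2052, 0.2548]
ee_rot: [[-0.135, -0.991, -0.0], [-0.991, 0.135, -0.0], [0.0, 0.0, -1.0]]
wrist_force: [-0.5, -0.6, 0.2]
gripper_width: 0.337
gripper_force: 0.0
time_s: 17.5
tcp_pos: [0.6307, 0.0761, 0.3902]
ee_rot: [[-0.134, -0.991, 0.0], [-0.991, 0.134, 0.0], [-0.0, -0.0, -1.0]]
wrist_force: [0.5, -0.1, 1.1]
gripper_width: 0.345
gripper_force: 0.0
```

View pics/c5.png

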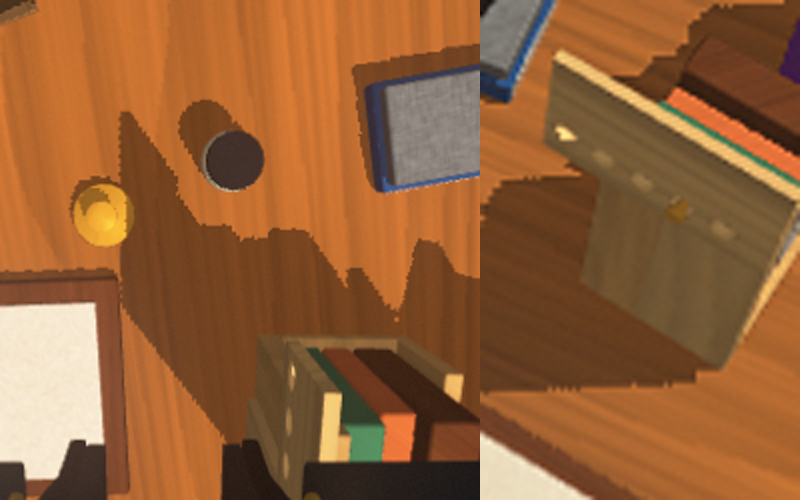

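The sign hangs level on its fourth hole (d), with the stud head in front at crop (680,210). I check its gap to the panel from a better angle.

```bash
python3 -m handwheel '[[[0,0,0,0.03,0.025,-0.01,0.03],[0,0,0,0.03,0.025,-0.01,0.03],[0,0,0,0.02,0.01,-0.01,0.03],[0,0,0,0,0,0,0.03],[0,0,0,0,0,0,0.03]]]'
python3 - <<'E'
from h import *
import pickle
s=r.sense();im=cams.capture('wrist');cv2.imwrite('pics/w6.png',im[:,:,::-1]);pickle.dump(s,open('w6.pkl','wb'))
C=cal('wrist',s);p=proj(C,[[.5859,.2025,.2172]])[0].astype(int);print(p)
x,y=max(p[0]-70,0),max(p[1]-75,0)
cv2.imwrite('pics/c6.png',cv2.resize(im[y:y+150,x:x+140,::-1],None,fx=4,fy=4,interpolation=cv2.INTER_CUBIC))
E
```

```text
time_s: 18.1
tcp_pos: [0.5608, 0.0047, 0.4204]
ee_rot: [[-0.134, -0.991, 0.002], [-0.991, 0.134, 0.001], [-0.001, -0.001, -1.0]]
wrist_force: [0.8, 0.7, -0.6]
gripper_width: 0.345
gripper_force: 0.0
[322 308]
```

View pics/c6.png

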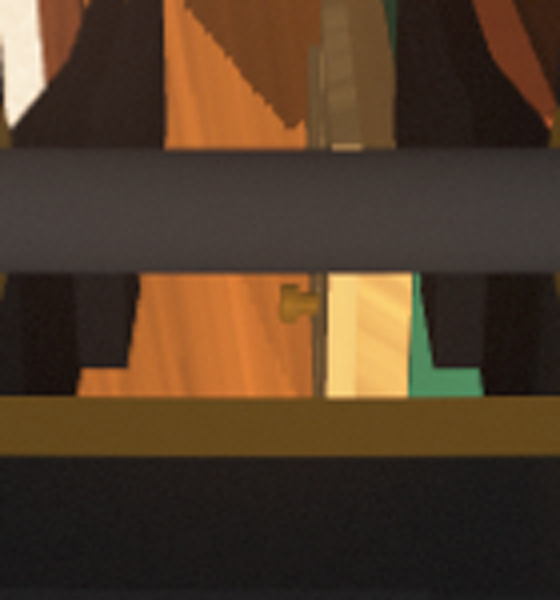

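The visible neck (crop 297–320, about 8 mm) says the sign is at the panel. To be sure, I give it a feather-light push with the closed fingertips, watching the force.

```bash
python3 -m handwheel '[[[0,0,0,-0.03,-0.006,0,0],[0,0,0,-0.035,-0.006,0,0],[0,0,0,-0.035,-0.006,0,0],[0,0,0,-0.035,-0.004,0,0],[0,0,0,-0.035,-0.004,0,0],[0,0,0,-0.029,0,0,0],[0,0,0,0,0,0.04,0],[0,0,0,0,0,0.045,0],[0,0,0,0,0,0.045,0],[0,0,0,0,0,0.035,0],[0,0,0,0,0,0.02,0],[0,0,0,0,0,0,0]]]'; python3 -m handwheel '[[[0,0,0,0,0.008,0,0],[0,0,0,0,0.006,0,0],[0,0,0,0,0.004,0,0],[0,0,0,0,0.002,0,0],[0,0,0,0,0,0,0],[0,0,0,0,0,0,0]]]'
```

```text
time_s: 19.35
tcp_pos: [0.6112, 0.1982, 0.229]
ee_rot: [[-0.134, -0.991, -0.01], [-0.991, 0.134, -0.004], [0.006, 0.009, -1.0]]
wrist_force: [-0.7, -0.2, 1.3]
gripper_width: 0.003
gripper_force: 0.0
time_s: 19.95
tcp_pos: [0.5935, 0.2008, 0.2354]
ee_rot: [[-0.135, -0.991, 0.001], [-0.991, 0.135, 0.0], [-0.001, -0.001, -1.0]]
wrist_force: [0.4, -1.2, -0.8]
gripper_width: 0.005
gripper_force: 0.0
```

```bash
for i in 1 2 3 4; do python3 -m handwheel '[[[0,0,0,0,0.0013,0,0],[0,0,0,0,0,0,0]]]'|grep -E 'pos|wrist';done
```

```text
tcp_pos: [0.5921, 0.2008, 0.2348]
wrist_force: [-0.8, 0.6, 0.6]
tcp_pos: [0.5908, 0.201, 0.2348]
wrist_force: [0.4, 0.5, -0.3]
tcp_pos: [0.5895, 0.2013, 0.2349]
wrist_force: [-0.9, 0.7, -0.3]
tcp_pos: [0.5882, 0.2014, 0.2349]
wrist_force: [0.2, 0.0, 0.4]
```

```bash
for i in 1 2 3; do python3 -m handwheel '[[[0,0,0,0,0.001,0,0],[0,0,0,0,0,0,0]]]'|grep -E 'pos|wrist';done
```

```text
tcp_pos: [0.5872, 0.2015, 0.2349]
wrist_force: [0.1, -0.4, 0.5]
tcp_pos: [0.5862, 0.2017, 0.2349]
wrist_force: [-0.8, -0.4, -0.1]
tcp_pos: [0.5852, 0.2018, 0.2349]
wrist_force: [-1.0, -0.2, 0.6]
```

```bash
for i in 1 2 3 4; do python3 -m handwheel '[[[0,0,0,0,0.0008,0,0],[0,0,0,0,0,0,0]]]'|grep -E 'pos|wrist';done
```

```text
tcp_pos: [0.5844, 0.2019, 0.2349]
wrist_force: [-0.4, -0.2, -0.0]
tcp_pos: [0.5836, 0.2021, 0.2349]
wrist_force: [0.3, 0.5, 0.7]
tcp_pos: [0.5829, 0.2022, 0.2349]
wrist_force: [-0.0, -0.2, -0.9]
tcp_pos: [0.5821, 0.2023, 0.2349]
wrist_force: [0.1, -0.3, -0.4]
```

```bash
for i in 1 2 3 4; do o=$(python3 -m handwheel '[[[0,0,0,0,0.0008,0,0],[0,0,0,0,0,0,0]]]'|grep -E 'pos|wrist'); echo $o; done
```

```text
tcp_pos: [0.5814, 0.2024, 0.235] wrist_force: [0.2, -0.2, 0.7]
tcp_pos: [0.5806, 0.2025, 0.235] wrist_force: [1.5, -0.2, -0.2]
tcp_pos: [0.5798, 0.2026, 0.235] wrist_force: [1.0, -0.2, 0.5]
tcp_pos: [0.579, 0.2028, 0.235] wrist_force: [1.9, -0.6, 1.6]
```

```bash
for i in 1 2 3; do o=$(python3 -m handwheel '[[[0,0,0,0,0.0006,0,0],[0,0,0,0,0,0,0]]]'|grep -E 'pos|wrist'); echo $o; done
```

```text
tcp_pos: [0.5784, 0.2028, 0.235] wrist_force: [0.9, 0.7, 1.2]
tcp_pos: [0.5777, 0.2029, 0.2349] wrist_force: [0.4, -1.3, 2.0]
tcp_pos: [0.5771, 0.2029, 0.2349] wrist_force: [0.8, 0.7, 1.1]
```

```bash
for i in 1 2 3 4; do o=$(python3 -m handwheel '[[[0,0,0,0,0.0005,0,0],[0,0,0,0,0,0,0]]]'|grep -E 'pos|wrist'); echo $o; done
```

```text
tcp_pos: [0.5766, 0.203, 0.2348] wrist_force: [1.3, 0.3, 1.5]
tcp_pos: [0.5761, 0.2031, 0.2348] wrist_force: [1.3, -0.6, 0.6]
tcp_pos: [0.5755, 0.2031, 0.2347] wrist_force: [1.6, -0.2, 1.4]
tcp_pos: [0.5751, 0.2032, 0.2347] wrist_force: [1.9, 0.7, 0.9]
```

```bash
for i in 1 2 3 4; do o=$(python3 -m handwheel '[[[0,0,0,0,0.0005,0,0],[0,0,0,0,0,0,0]]]'|grep -E 'pos|wrist'); echo $o; done; python3 -c "
from station import r;import numpy as np
s=r.sense();print(s['ee_rot'],s['moment'])"
```

```text
tcp_pos: [0.5746, 0.2033, 0.2347] wrist_force: [1.7, 0.2, -0.4]
tcp_pos: [0.5741, 0.2033, 0.2347] wrist_force: [0.2, -0.7, -1.1]
tcp_pos: [0.5736, 0.2034, 0.2348] wrist_force: [1.5, -0.5, 0.0]
tcp_pos: [0.5732, 0.2034, 0.2349] wrist_force: [1.1, 0.4, -0.5]
[[-1.34681267e-01 -9.90888972e-01 -3.84899224e-05]
 [-9.90888973e-01  1.34681267e-01  8.88445896e-06]
 [-3.61964088e-06  3.93358099e-05 -9.99999999e-01]] [-0.07453229 -0.47366411 -0.02334385]
```

The push meets the sign too high and tilts it instead of seating it. I back off, regrip the top edge as before, and seat it flush by feel.

```bash
python3 -m handwheel '[[[0,0,0,0,-0.002,0,0],[0,0,0,0,-0.002,0,0],[0,0,0,0,-0.003,0,0],[0,0,0,0,-0.006,0,0],[0,0,0,0,-0.01,0,0],[0,0,0,0,0,0,0],[0,0,0,0,0,-0.03,0.04],[0,0,0,0,0,-0.04,0.04],[0,0,0,0,0,-0.03,0.04],[0,0,0,0,0,0,0.04],[0,0,0,0,0,0,0.04],[0,0,0,0,0,0,0.04]]]'; python3 - <<'E'
from h import *
s=r.sense()
print('tool delta',s['ee_rot'].T@(np.array([.5690,.2050,.2555])-s['tcp_pos']))
im=cams.capture('scene');cv2.imwrite('pics/s7.png',im[:,:,::-1])
a=cv2.imread('pics/s5.png').astype(int);d=np.abs(a-im[:,:,::-1]).sum(2)[175:310,325:415]
print('changed px in sign area',(d>60).sum())
E
```

```text
time_s: 26.35
tcp_pos: [0.5954, 0.2002, 0.3331]
ee_rot: [[-0.135, -0.991, -0.003], [-0.991, 0.135, -0.001], [0.001, 0.003, -1.0]]
wrist_force: [-0.4, -0.5, -0.7]
gripper_width: 0.429
gripper_force: 0.0
tool delta [-0.0013  0.0266  0.0777]
changed px in sign area 2545
```

```bash
python3 -m handwheel '[[[0,0,0,-0.0013,0.0136,0,0.04],[0,0,0,0,0.013,0,0.04],[0,0,0,0,0,0,0.04],[0,0,0,0,0,0.02,0.04],[0,0,0,0,0,0.03,0.04],[0,0,0,0,0,0.0275,0.04],[0,0,0,0,0,0,0.04],[0,0,0,0,0,0,0.02],[0,0,0,0,0,0,0.02],[0,0,0,0,0,0,0.02],[0,0,0,0,0,0,0.012],[0,0,0,0,0,0,0.012]]]';python3 -m handwheel '[[[0,0,0,0,0,0,0],[0,0,0,0,0,0,0],[0,0,0,0,0,0,0],[0,0,0,0,0,0,0]]]'; python3 -m handwheel '[[[0,0,0,0,0.0005,0,0],[0,0,0,0,0,0,0],[0,0,0,0,0,0,0]]]'
```

```text
time_s: 27.6
tcp_pos: [0.5704, 0.2054, 0.2585]
ee_rot: [[-0.135, -0.991, 0.002], [-0.991, 0.135, 0.001], [-0.001, -0.002, -1.0]]
wrist_force: [0.1, 0.4, 1.5]
gripper_width: 0.168
gripper_force: 0.9
time_s: 28.0
tcp_pos: [0.5703, 0.2053, 0.2582]
ee_rot: [[-0.135, -0.991, 0.002], [-0.991, 0.135, 0.0], [-0.001, -0.002, -1.0]]
wrist_force: [0.5, -0.7, 5.2]
gripper_width: 0.008
gripper_force: 2.5
time_s: 28.3
tcp_pos: [0.5696, 0.2054, 0.2581]
ee_rot: [[-0.135, -0.991, 0.001], [-0.991, 0.135, 0.0], [-0.001, -0.001, -1.0]]
wrist_force: [-0.0, 0.7, 5.0]
gripper_width: 0.006
gripper_force: 2.6
```

Nothing was gripped and the fingertips rest on something at z ≈ 0.258, so the sign has moved. I lift clear and check by image code, as my picture views are used up.

```bash
python3 -m handwheel '[[[0,0,0,0,0,-0.005,0],[0,0,0,0,0,-0.02,0],[0,0,0,0,0,-0.03,0],[0,0,0,0,0,-0.04,0],[0,0,0,0,0,-0.04,0],[0,0,0,0.04,0,-0.01,0],[0,0,0,0.04,0,0,0],[0,0,0,0.04,0,0,0],[0,0,0,0.04,0,0,0],[0,0,0,0.04,0,0,0],[0,0,0,0.03,0,0,0],[0,0,0,0,0,0,0]]]'
python3 - <<'E'
from h import *
im=cams.capture('scene');cv2.imwrite('pics/s8.png',im[:,:,::-1])
a=cv2.imread('pics/s5.png')[:,:,::-1].astype(int)
d=np.abs(a-im).sum(2)
D=d[170:320,320:430]
n,l,st,c=cv2.connectedComponentsWithStats((D>50).astype(np.uint8))
for q in st[1:]:
    if q[4]>8:print(q[:4]+[320,170,0,0],q[4])
g=cv2.resize(cv2.cvtColor(im,cv2.COLOR_RGB2GRAY)[180:305,325:415],(90,62),interpolation=cv2.INTER_AREA)
ga=cv2.resize(cv2.cvtColor(a.astype(np.uint8),cv2.COLOR_RGB2GRAY)[180:305,325:415],(90,62),interpolation=cv2.INTER_AREA)
ch=" .:-=+*#%@"
for row in g: print(''.join(ch[min(9,v//22)] for v in row))
E
```

```text
time_s: 29.5
tcp_pos: [0.5372, -0.0253, 0.402]
ee_rot: [[-0.139, -0.99, -0.002], [-0.99, 0.139, -0.0], [0.0, 0.002, -1.0]]
wrist_force: [0.5, 0.0, 0.5]
gripper_width: 0.004
gripper_force: 0.0
[320 170  17  22] 263
[346 192  65  44] 434
[348 211   6   6] 25
[345 216   8   6] 14
[357 218   6   5] 15
[386 236   6   6] 18
[326 273  58   8] 131
++++++++++++++++++++=--+++++=++++++++++++++++++++++++++++++===+==+=+=============-----:.::
+++++++++++++++++++---+++++++++++=++++++++++++++++++++++++++==-:::::::::-------------:....
++++++++++++++++++=--+++++++++++++++++++++++++++++++++++++==---------::::::::-------:....:
+++++++++++++++++--=*++====++++++++++++++++++++++++++++++-::-------------:::::::::-:......
++++++++++++++++=-=*++++++++===++++++++++++++++++++++++++----::---------------::::::....:.
+++++++++++++++=-=*++==++++++++++===+++++++++++++++++++==--::--------::::-:-------......::
=+++++++++++++=-=#*++++++==++++++++++===++++++++++++++-::::-------------::-:::---:.:..:...
:::--==++++++=--#*++++*%%#*++==+++++++++++===+++--------::------------------:::::...:::.::
::::::::--===--**+++++=+#%%%%#
[... 4183 characters left out ...]
+++++++++++++++++++++++++++++++++++++++++++++++++++++++++++++++
@@@@@@@@@@%*=----------====+++++++++++++++++++++++++++++++++++++++++++++++++++++++++++++++
@@@@@@@@@@@@@%#+=----------===+++++++++++=++++++++++++++++++++++++++++++++++++++++++++++++
@@@@@@@@@@@@@@@@@#*=----------=====+++++++++++++++++++++++++++++++++++++++++++++++++++++++
@@@@@@@@@@@@@@@@@@@@@#=----------======+++++++++=+++++++++++++++++++++++++++++++++++++++++
@@@@@@@@@@@@@@@@@@@@@@@@#+-----------======+++++++++++++++++++++++++++++++++++++++++++++++
@@@@@@@@@@@@@@@@@@@@@@@@@@@%*=----------===+====++++++++++++++++++++++++++++++++++**++++++
@@@@@@@@@@@@@@@@@@@@@@@@@@@@@@%*+----------====+====++++++++++++++++++++++++++++++++++***+
```

```bash
cat > f.py <<'E'
from h import *
def model(off,tilt,roll=0,yaw=-7.7,hz=.2112):
    # sign pts (x thickness, y, z) rel hole d; x+ = front
    y=np.radians(yaw);Rz=cv2.Rodrigues(np.array([0,0,y]))[0];Rt=cv2.Rodrigues(np.array([0,np.radians(tilt),0]))[0];Rr=cv2.Rodrigues(np.array([np.radians(roll),0,0]))[0]
    P=np.array([[4,-99,78],[4,61,78],[-4,-99,78],[-4,61,78],[4,61,-186],[4,-9,-186],[4,-99,-26],[4,-9,-26]])/1000.
    base=np.array([.5641,.2054,hz])+Rz@np.array([off+.004,0,0])
    return (Rz@Rt@Rr@P.T).T+base
E
python3 - <<'E'
from f import *
S=cal('scene')
for t in [(0,0),(0.005,0),(0.003,-6),(.003,6)]:print(t);print(proj(S,model(*t)).round(1).tolist())
for n in ['s5','s8']:
    g=cv2.cvtColor(cv2.imread(f'pics/{n}.png'),cv2.COLOR_BGR2GRAY).astype(float)
    print(n)
    for c in [352,360,370,380,390,398]:
        col=g[190:240,c];k=col.argmax();w=np.where(col>150)[0];print(c,190+k,(w+190).tolist())
    for rr in [240,250,260,268]: print(rr,g[rr,378:412].astype(int).tolist())
E
```

```text
(0, 0)
[[348.2, 193.3], [409.5, 228.5], [350.0, 190.8], [411.2, 225.8], [390.8, 270.8], [369.0, 257.6], [345.4, 214.6], [376.2, 232.8]]
(0.005, 0)
[[347.0, 194.8], [408.4, 230.2], [348.9, 192.4], [410.2, 227.5], [389.9, 272.3], [368.1, 258.9], [344.4, 216.0], [375.2, 234.3]]
(0.003, -6)
[[349.4, 191.7], [410.6, 226.8], [351.2, 189.5], [412.2, 224.3], [386.8, 277.1], [364.9, 263.6], [344.2, 216.1], [375.1, 234.4]]
(0.003, 6)
[[345.6, 196.9], [407.1, 232.5], [347.5, 194.3], [408.8, 229.6], [393.7, 266.1], [372.1, 253.0], [345.4, 214.7], [376.2, 232.9]]
s5
352 214 [194, 195, 196, 213, 214]
360 200 [198, 199, 200, 201]
370 205 [204, 205, 206, 207]
380 210 [210, 211, 212]
390 216 [216, 217, 218]
398 221 [220, 221, 222, 223]
240 [87, 85, 86, 87, 89, 91, 91, 90, 86, 85, 84, 88, 92, 94, 95, 93, 94, 91, 90, 92, 94, 94, 97, 97, 95, 92, 94, 125, 126, 139, 170, 184, 179, 122]
250 [88, 84, 87, 89, 89, 89, 92, 92, 93, 93, 89, 88, 87, 87, 89, 91, 91, 93, 90, 89, 87, 86, 98, 138, 189, 185, 161, 100, 113, 117, 118, 116, 115, 115]
260 [85, 86, 86, 88, 90, 91, 92, 92, 93, 90, 88, 88, 86, 85, 86, 85, 85
[... 348 characters left out ...]
4, 215, 216]
390 219 [219, 220, 221, 222]
398 224 [223, 224, 225, 226, 227]
240 [86, 85, 87, 86, 83, 84, 87, 91, 93, 104, 115, 115, 112, 107, 91, 93, 96, 96, 95, 93, 92, 94, 96, 98, 98, 100, 116, 115, 126, 139, 168, 182, 177, 122]
250 [85, 85, 87, 86, 88, 91, 92, 91, 92, 87, 87, 88, 88, 88, 91, 90, 90, 92, 90, 86, 84, 98, 117, 132, 189, 185, 159, 99, 111, 116, 117, 114, 116, 114]
260 [85, 85, 87, 90, 90, 90, 92, 91, 91, 86, 85, 88, 87, 85, 86, 86, 84, 98, 119, 168, 137, 117, 120, 119, 120, 118, 116, 116, 116, 118, 121, 119, 119, 120]
268 [69, 76, 88, 90, 91, 93, 92, 88, 85, 83, 82, 83, 82, 88, 113, 115, 124, 125, 128, 123, 119, 119, 115, 114, 113, 112, 111, 110, 111, 112, 113, 113, 114, 114]
```

```bash
python3 - <<'E'
from h import *
for n in ['s5','s7','s8']:
    im=cv2.imread(f'pics/{n}.png');g=cv2.cvtColor(im,cv2.COLOR_BGR2GRAY).astype(float)
    print(n,[g[rr,372:402].astype(int).tolist() for rr in (262,268,272,276)])
    hsv=cv2.cvtColor(im,cv2.COLOR_BGR2HSV);m=cv2.inRange(hsv,(12,170,70),(30,255,255))[215:260,355:410]
    ys,xs=np.nonzero(m);print('brass px',len(xs),xs.mean()+355 if len(xs) else 0,ys.mean()+215 if len(xs) else 0,xs.min()+355,xs.max()+355,ys.min()+215,ys.max()+215)
ch=" .:-=+*#%@"
for n in ['s7']:
    g=cv2.cvtColor(cv2.imread(f'pics/{n}.png'),cv2.COLOR_BGR2GRAY)[180:290,325:415][::2]
    for row in g: print(''.join(ch[min(9,v//22)] for v in row))
S=cal('scene');print(proj(S,[[.5859,.2025,.2172]]))
E
```

```text
s5 [[70, 74, 82, 89, 87, 84, 86, 86, 88, 89, 90, 91, 92, 92, 94, 92, 89, 84, 85, 85, 83, 85, 86, 114, 168, 127, 113, 115, 118, 119], [70, 70, 71, 71, 69, 70, 69, 70, 70, 69, 67, 75, 88, 91, 89, 87, 86, 84, 84, 83, 100, 122, 126, 127, 128, 124, 120, 118, 115, 115], [70, 67, 66, 67, 68, 65, 68, 69, 67, 70, 69, 67, 89, 87, 87, 88, 88, 90, 112, 127, 121, 119, 120, 121, 125, 126, 125, 124, 123, 123], [83, 85, 83, 82, 121, 83, 121, 122, 121, 118, 118, 114, 113, 114, 115, 115, 117, 119, 121, 121, 122, 122, 123, 123, 125, 124, 123, 123, 122, 120]]
brass px 255 377.61176470588236 246.4078431372549 355 409 215 259
s7 [[90, 90, 90, 89, 85, 86, 85, 86, 88, 90, 89, 92, 92, 91, 90, 87, 86, 86, 84, 84, 85, 84, 86, 106, 166, 124, 113, 113, 116, 117], [69, 69, 68, 70, 70, 68, 70, 68, 71, 82, 87, 92, 93, 91, 88, 86, 82, 82, 84, 83, 102, 115, 124, 124, 127, 122, 119, 116, 114, 112], [66, 67, 66, 66, 66, 65, 67, 67, 68, 68, 69, 67, 87, 87, 86, 86, 93, 93, 93, 124, 119, 117, 118, 119, 123, 125, 123, 122, 122, 120], [82, 82, 82, 81, 79, 83, 83, 84, 83, 86, 83, 81, 114, 112, 113, 113, 115, 118, 117, 118, 1
[... 5049 characters left out ...]
---::::-::+++++++++++++++++++++++++++++++
::::::----------:::-----::::::--------:--------------------+++++++++++++++++++++++++++++++
----------------+-+-=-++-+++++++++++++++++++++++++++++++++++++++++++++++++++++++++++++++++
-----=++++====+++++++++++=+++++++++=++++++++++++++++++++++++++++++++++++++++++++++++++++++
---------=++++====+++++++++++=+++++++++==+++++++++++++++++++++++++++++++++++++++++++++++++
=----------===+++=+===+++++++++++=++++++++++++++++++++++++++++++++++++++++++++++++++++++++
@@#=-----------=++++++====++++++++++++++++++++++++++++++++++++++++++++++++++++++++++++++++
@@@@@#=-----------==+++++++===++++++++++++++++++++++++++++++++++++++++++++++++++++++++++++
[[378.2436 233.3022]]
```

```bash
python3 - <<'E'
from h import *
for n in ['s5','s7','s8']:
    im=cv2.imread(f'pics/{n}.png').astype(int);d=(im[:,:,2]-im[:,:,0])
    print(n);print(d[226:244,368:392])
E
```

```text
s5
[[ 63  71  74  75  74  66  61  62  65  65  64  63  60  62  64  64  65  65
   66  62  58  61  64  65]
 [ 58  62  65  70  68  60  59  60  62  63  64  64  64  63  61  63  64  64
   64  66  63  61  60  61]
 [ 56  57  61  62  61  63  63  60  59  60  63  65  65  64  63  61  61  64
   64  66  66  65  65  60]
 [ 59  55  55  57  61  63  63  63  63  58  65  72  68  64  62  63  63  60
   63  65  63  65  65  64]
 [ 61  60  55  55  55  59  61  61  64  68  74  76  95  95  66  65  65  65
   63  62  64  65  65  65]
 [ 63  64  61  58  55  57  57  60  61  71  91  94 103 102  73  62  63  64
   65  64  62  62  64  65]
 [ 64  61  62  64  63  59  56  55  69  89 100 103 104  82  73  62  60  62
   64  63  65  62  60  62]
 [ 64  63  60  64  65  66  60  56  74  87  96 103 103  86  68  58  57  58
   60  64  63  63  64  63]
 [ 63  64  60  62  63  65  65  59  68  81  82  92  97  81  61  64  63  60
   60  59  63  63  63  64]
 [ 64  62  60  61  65  64  62  60  57  66  81  83  93  59  61  62  63  63
   63  57  66  73  68  63]
 [ 64  63  63  59  63  64  63  59  58  57  55  60  55  53  56  59  62  63
   63  65  75
[... 3665 characters left out ...]
62  61  60  64  64  59  57  55  56  56  57  59  62  61  64  62  59
   61  70  66  63  63  63]
 [ 63  62  62  63  64  65  57  59  57  58  57  55  56  58  60  61  62  63
   72  78  80  72  64  63]
 [ 64  63  62  63  64  60  56  56  54  55  57  55  57  55  55  58  62  62
   67  78  78  78  71  66]
 [ 64  62  61  62  65  58  57  57  55  56  56  57  58  56  56  54  59  60
   61  67  75  76  74  70]
 [ 62  61  62  61  63  59  56  59  59  58  57  56  58  60  59  57  57  55
   59  61  65  72  69  64]
 [ 64  61  60  64  64  58  57  57  57  57  57  56  57  59  60  60  57  56
   57  57  59  62  61  60]
 [ 62  63  61  62  62  58  59  58  56  55  55  56  57  58  58  59  59  59
   56  58  56  58  61  61]]
```

```bash
python3 -m handwheel '[[[0,0,0,-0.03,-0.01,0,0],[0,0,0,-0.035,-0.01,0,0],[0,0,0,-0.035,-0.01,0,0],[0,0,0,-0.035,-0.01,0,0],[0,0,0,-0.03,-0.01,0,0],[0,0,0,-0.03,-0.005,0,0],[0,0,0,-0.01,0,0,0],[0,0,0,0,0,0,0],[0,0,0,0,0,0,0]]]'
python3 - <<'E'
from f import *
import pickle
s=r.sense();im=cams.capture('wrist');cv2.imwrite('pics/w9.png',im[:,:,::-1]);pickle.dump(s,open('w9.pkl','wb'))
C=cal('wrist',s)
print('flush',proj(C,model(0,0)).round(0).tolist());print('off8',proj(C,model(.008,0)).round(0).tolist())
print('stud',proj(C,[[.5859,.2025,.2172],[.5641,.2054,.2172]]).round(0).tolist(),'panel top',proj(C,[[.5556,.147,.241],[.572,.262,.241]]).round(0).tolist())
g=cv2.cvtColor(im,cv2.COLOR_RGB2GRAY)[40:240:3,330:490:1][:, ::1]
g=cv2.resize(cv2.cvtColor(im,cv2.COLOR_RGB2GRAY)[40:240,340:480],(140,66),interpolation=cv2.INTER_AREA)
ch=" .:-=+*#%@"
for row in g: print(''.join(ch[min(9,v//22)] for v in row))
E
```

```text
time_s: 30.45
tcp_pos: [0.6201, 0.1732, 0.4022]
ee_rot: [[-0.134, -0.991, -0.001], [-0.991, 0.134, -0.001], [0.001, 0.001, -1.0]]
wrist_force: [0.0, -0.6, -0.4]
gripper_width: 0.005
gripper_force: 0.0
flush [[379.0, 98.0], [372.0, 264.0], [389.0, 98.0], [380.0, 264.0], [350.0, 193.0], [351.0, 153.0], [365.0, 98.0], [362.0, 173.0]]
off8 [[370.0, 98.0], [364.0, 264.0], [379.0, 98.0], [372.0, 264.0], [346.0, 193.0], [347.0, 153.0], [358.0, 98.0], [356.0, 173.0]]
stud [[353.0, 187.0], [372.0, 187.0]] panel top [[378.0, 138.0], [373.0, 241.0]]
+++***####**+****++++++++++*************+++***++++********+++++++++++*++=--::::-==========-===+==+=*++*+*******+++++++++++++++++****++++++++
**********++++****++++++++++*************++***++++********+++++++++++***+==::::-=++++********+**+++*++***+**++++++++++++++++++++****++++++++
**++++++++++++****+++++++++**************+++**++++********++++++++++++***+++++++++++*******+++++++++++***++*++++++++++++++++++++****++++++++
***+++++++++++****++++++++++*************+++**++++*********+++++++++++***++++**+++++*******+++++++++*+***++*++++++++++++++++++++****
[... 8050 characters left out ...]
+++++++++------=----=%@@@@@@@+#%%%%%%%%%%%%%%%%**************++++************++++++++**++++********+++++++++++++++++******++++++++++++++
+++++++++++++=----==----+%@@@@@@%+#%%%%%%%%%%%%%%%**+++++++++++**+++**************+++++++**++++*******++++++++++++**++++******++++++++++++++
=+++++++++++++=---=-----#@@@@@@@#*%%%%%%%%%%%%%%%%+**++++++++++***+++*************+++++++**+++++*******+++++++++++**++++********++++++++++++
:++++++++++++++=--=-----%@@@@@@@+*%%%%%%%%%%%%%%%%+**++++++++++***+++*************++++++***++++++*******++++++++++**+++++*******++++++++++++
.+++++++++++++++=------=%@@@@@@@=*%%%%%%%%%%%%%%%%***++++++++++***+++*************+++++++**+++++********++++++++++**+++++*******+*++++++++++
```

The wrist view, read by code, shows the sign still hanging upright on the neck but about 7 mm out and slightly yawed. I regrip it step by step, centred on where it now is.

```bash
python3 -m handwheel '[[[0,0,0,-0.0124,0.025,0,0.06],[0,0,0,-0.012,0.0238,0,0.06],[0,0,0,0,0,0.03,0.06],[0,0,0,0,0,0.03,0.06],[0,0,0,0,0,0.02,0.06],[0,0,0,0,0,0,0.06],[0,0,0,0,0,0,0.06],[0,0,0,0,0,0,0.06]]]'; for i in 1 2 3; do o=$(python3 -m handwheel '[[[0,0,0,0,0,0.02,0.06],[0,0,0,0,0,0,0.06]]]');echo $o;done
```

```text
time_s: 31.3
tcp_pos: [0.5762, 0.2035, 0.3246]
ee_rot: [[-0.135, -0.991, 0.003], [-0.991, 0.135, 0.001], [-0.002, -0.003, -1.0]]
wrist_force: [0.5, -0.1, 0.2]
gripper_width: 0.638
gripper_force: 0.0
time_s: 31.5 tcp_pos: [0.5747, 0.2036, 0.3014] ee_rot: [[-0.135, -0.991, -0.002], [-0.991, 0.135, -0.0], [0.001, 0.002, -1.0]] wrist_force: [-0.9, 0.5, -0.4] gripper_width: 0.679 gripper_force: 0.0
time_s: 31.7 tcp_pos: [0.5746, 0.2036, 0.2812] ee_rot: [[-0.135, -0.991, -0.003], [-0.991, 0.135, -0.001], [0.002, 0.003, -1.0]] wrist_force: [0.2, -0.1, -0.1] gripper_width: 0.69 gripper_force: 0.0
time_s: 31.9 tcp_pos: [0.5746, 0.2036, 0.2614] ee_rot: [[-0.135, -0.991, -0.003], [-0.991, 0.135, -0.001], [0.002, 0.003, -1.0]] wrist_force: [-0.6, 0.6, 0.0] gripper_width: 0.69 gripper_force: 0.0
```

```bash
python3 -m handwheel '[[[0,0,0,0,0,0,0.025],[0,0,0,0,0,0,0.025],[0,0,0,0,0,0,0.025],[0,0,0,0,0,0,0.025],[0,0,0,0,0,0,0.025]]]'|grep -E 'pos|wr|grip'; for w in 1 2 3 4; do o=$(python3 -m handwheel '[[[0,0,0,0,0,0,0],[0,0,0,0,0,0,0]]]'|grep -E 'pos|wr|grip');echo $o;done
```

```text
tcp_pos: [0.5755, 0.2039, 0.2628]
wrist_force: [0.7, -0.4, -0.6]
gripper_width: 0.336
gripper_force: 0.0
tcp_pos: [0.5754, 0.2039, 0.2624] wrist_force: [-0.1, 0.6, 0.7] gripper_width: 0.187 gripper_force: 0.0
tcp_pos: [0.5754, 0.2039, 0.2624] wrist_force: [-0.9, -0.3, -0.6] gripper_width: 0.038 gripper_force: 0.0
tcp_pos: [0.5754, 0.2039, 0.2624] wrist_force: [-0.2, -0.0, 0.4] gripper_width: 0.007 gripper_force: 0.0
tcp_pos: [0.5754, 0.2039, 0.2624] wrist_force: [0.3, -0.6, -0.6] gripper_width: 0.006 gripper_force: 0.0
```

```bash
python3 - <<'E'
from f import *
import pickle
s=r.sense();im=cams.capture('wrist');cv2.imwrite('pics/w10.png',im[:,:,::-1]);pickle.dump(s,open('w10.pkl','wb'))
sc=cams.capture('scene');cv2.imwrite('pics/s10.png',sc[:,:,::-1])
C=cal('wrist',s)
print('off6',proj(C,model(.006,0)).round(0).tolist())
print('stud',proj(C,[[.5859,.2025,.2172],[.5641,.2054,.2172]]).round(0).tolist(),'panel top',proj(C,[[.5556,.147,.241],[.572,.262,.241]]).round(0).tolist())
g=cv2.resize(cv2.cvtColor(im,cv2.COLOR_RGB2GRAY)[10:270,240:460],(147,62),interpolation=cv2.INTER_AREA)
ch=" .:-=+*#%@"
for row in g: print(''.join(ch[min(9,v//22)] for v in row))
E
```

```text
off6 [[313.0, 44.0], [315.0, 339.0], [331.0, 44.0], [329.0, 339.0], [319.0, 204.0], [318.0, 151.0], [316.0, 65.0], [317.0, 181.0]]
stud [[306.0, 203.0], [335.0, 203.0]] panel top [[339.0, 124.0], [335.0, 289.0]]
---------------------------+++++++++++++++*****+++++*++++****++++++++************+++**+++********++++++++++***+++**+++++******++++++++++**++*++++++
---------------------------+++++++++++++++*****+++++**+++****+++++++++***********+++**++++*******+++++++++++**+++**+++++******++++++++++***+*++++++
=--------------------------=++++++++++++++******++++**++++***+++++++++************++**++++*******+++++++++++**+++***++++*******+++++++*+***+*++++++
=---------------------------=+++++++++++++******+++++**+++***+++++++++************+++*++++*******+++++++++++**+++***+++++******+++++++*****+*++++++
=-----------------------------+++++++++++++*****+++++**+++****+++++++++***********+++*+++++*******+++++++++++*++++**+++++******+++++++*****++++++++
--------------------------------=--=+=====-==++**++++***+++***+++++++++**+++******+++++++++*******+++++++++++*++++***+++*******++++++++****+**+++++

[... 7587 characters left out ...]
...............::..................................................................................:------==
......................................................::....................................................................................::-----
.........................................:--:.........::.........:--..........................................................................:-+++
.........................................:--:.........::.........---:............................................................................-+
.........................................:--:.........::.........---:..............................................................................
```

```bash
python3 - <<'E'
from f import *
im=cv2.imread('pics/w10.png')
for rr in (38,42,46,60,120,180,215,225,232,236,240,246,252,258): print(rr,[int(v) for v in im[rr,296:348,2]])
s=cv2.cvtColor(cv2.imread('pics/s10.png'),cv2.COLOR_BGR2GRAY)[170:290,325:415][::2]
ch=" .:-=+*#%@"
for row in s: print(''.join(ch[min(9,v//22)] for v in row))
S=cal('scene');print(proj(S,[r.sense()['tcp_pos']]))
E
```

```text
38 [113, 113, 114, 114, 113, 113, 110, 111, 113, 116, 118, 117, 119, 121, 122, 121, 119, 185, 197, 197, 196, 196, 197, 197, 198, 202, 202, 201, 198, 193, 194, 196, 199, 205, 205, 201, 202, 200, 194, 111, 109, 109, 109, 106, 107, 109, 111, 116, 117, 116, 117, 119]
42 [114, 115, 114, 113, 113, 112, 112, 109, 112, 116, 118, 118, 118, 119, 121, 123, 122, 117, 115, 138, 187, 197, 197, 131, 116, 116, 118, 119, 116, 116, 139, 144, 145, 121, 120, 120, 118, 119, 117, 113, 110, 109, 109, 109, 108, 109, 111, 115, 117, 117, 117, 119]
46 [114, 115, 114, 114, 114, 113, 113, 110, 111, 114, 117, 117, 118, 119, 119, 123, 123, 119, 118, 145, 153, 152, 154, 155, 155, 157, 157, 156, 156, 156, 155, 155, 155, 153, 154, 153, 138, 120, 117, 114, 109, 109, 112, 109, 107, 109, 110, 112, 116, 116, 116, 117]
60 [114, 116, 116, 115, 113, 114, 115, 115, 113, 111, 111, 115, 115, 117, 118, 120, 121, 124, 134, 148, 151, 154, 154, 155, 156, 156, 156, 156, 155, 157, 154, 154, 153, 154, 153, 150, 123, 120, 118, 118, 117, 113, 109, 110, 110, 108, 108, 110, 113, 113, 116, 118]
120 [114, 113, 115, 114, 114, 114, 110, 111,
[... 7100 characters left out ...]
:-:::::==+++++==+++++++++++++++++++++++++
::::::----------:::------::::----------:------:-::-::-::::-+++++++++++++++++++++++++++++++
-:::::::::::-:--::::::::-------:-:-:---------------+-+-+-++++++==+++++++++++++++++++++++++
-----=-++++==+++++++++++==+++++++++=++++++++++++++++++++++++++++++++=+++++++++++++++++++++
---------=+++=====++++++++++==++++++++===++++++++++++++++++++++++++++++=++++++++++++++++++
=----------===+++======++++++++++=+++++++++=++++++++++++++++++++++++++++++++=+++++++++++++
@@#=-----------==++++======++++++++++=++++++++++++++++++++++++++++++++++++++++++++++++++++
@@@@@#=-----------==+++++======++++++++++++++++++++++++++++++++++++++++++++++++++=+=++=+++
[[383.0991 221.3281]]
```

```bash
for w in 1 2 3 4; do o=$(python3 -m handwheel '[[[0,0,0,0,0,0.0015,0],[0,0,0,0,0,0,0]]]'|grep -E 'pos|wr');echo $o;done
```

```text
tcp_pos: [0.5753, 0.2038, 0.2605] wrist_force: [-1.1, 0.8, -0.5]
tcp_pos: [0.5753, 0.2038, 0.2591] wrist_force: [0.6, -1.0, -0.2]
tcp_pos: [0.5758, 0.204, 0.2585] wrist_force: [-0.1, -0.9, 1.4]
tcp_pos: [0.5765, 0.204, 0.2583] wrist_force: [-0.5, 0.3, 5.5]
```

```bash
python3 - <<'E'
from f import *
import pickle
S=cal('scene');W9=cal('wrist',pickle.load(open('w9.pkl','rb')))
def edge(C,xt,zt,y0=-99,y1=61,yaw=-7.7):
    y=np.radians(yaw);R=cv2.Rodrigues(np.array([0,0,y]))[0]
    P=[np.array([.5641,.2054,0])+R@np.array([xt,v/1000,zt]) for v in (y0,y1)]
    return proj(C,P)
for zt in (.2892,.2585):
  for xt in (.008,.014,.020,-.004,-.01):
    e=edge(S,xt,zt);f=lambda c:e[0,1]+(c-e[0,0])*(e[1,1]-e[0,1])/(e[1,0]-e[0,0])
    w=edge(W9,xt,zt);h=lambda rr:w[0,0]+(rr-w[0,1])*(w[1,0]-w[0,0])/(w[1,1]-w[0,1])
    print(zt,xt,'scene',round(f(352),1),round(f(398),1),'start',e[0].round(1),'w9',round(h(100),1),round(h(237),1),'endrow',w[0,1].round(1))
g=cv2.imread('pics/s8.png')[:,:,2].astype(int)
for rr in range(188,204,2):print(rr,g[rr,340:364].tolist())
E
```

```text
0.2892 0.008 scene 195.5 221.9 start [348.2 193.3] w9 379.3 373.2 endrow 98.4
0.2892 0.014 scene 198.1 224.7 start [346.8 195.1] w9 372.5 367.1 endrow 98.4
0.2892 0.02 scene 200.8 227.4 start [345.4 197. ] w9 365.6 360.9 endrow 98.3
0.2892 -0.004 scene 190.2 216.5 start [351.  189.6] w9 393.0 385.4 endrow 98.5
0.2892 -0.01 scene 187.6 213.8 start [352.3 187.8] w9 399.8 391.5 endrow 98.5
0.2585 0.008 scene 202.7 229.4 start [347.3 200. ] w9 374.0 368.5 endrow 98.3
0.2585 0.014 scene 205.3 232.1 start [346.  201.8] w9 367.8 362.9 endrow 98.3
0.2585 0.02 scene 207.9 234.8 start [344.6 203.6] w9 361.6 357.4 endrow 98.2
0.2585 -0.004 scene 197.5 224.0 start [350.  196.4] w9 386.5 379.6 endrow 98.4
0.2585 -0.01 scene 195.0 221.4 start [351.4 194.6] w9 392.7 385.2 endrow 98.4
188 [142, 102, 57, 46, 141, 164, 177, 177, 173, 171, 170, 166, 162, 155, 155, 161, 167, 175, 180, 182, 184, 185, 183, 180]
190 [101, 55, 46, 141, 163, 163, 163, 164, 166, 169, 176, 178, 178, 174, 171, 167, 167, 161, 157, 160, 165, 171, 178, 183]
192 [61, 43, 161, 169, 176, 177, 173, 166, 162, 160, 160, 164, 166, 169, 173, 177, 179, 179, 173, 165, 160, 156, 157, 159]
194 [43, 161, 168, 179, 179, 178, 178, 190, 232, 237, 194, 161, 157, 158, 160, 165, 167, 170, 174, 176, 179, 181, 177, 172]
196 [110, 158, 171, 177, 179, 180, 162, 166, 231, 237, 236, 235, 234, 214, 175, 164, 158, 159, 160, 162, 164, 170, 172, 175]
198 [141, 164, 171, 169, 167, 171, 144, 108, 102, 99, 126, 196, 235, 236, 235, 234, 226, 198, 177, 173, 167, 166, 164, 167]
200 [185, 188, 181, 174, 170, 173, 137, 109, 104, 103, 103, 102, 99, 126, 197, 236, 238, 236, 236, 215, 148, 102, 94, 91]
202 [184, 187, 190, 192, 191, 192, 133, 116, 115, 113, 109, 104, 104, 105, 104, 100, 96, 160, 232, 238, 236, 236, 239, 188]
```

```bash
python3 -m handwheel '[[[0,0,0,0,0,-0.002,0.03],[0,0,0,0,0,0,0.03],[0,0,0,0,0,0,0.03],[0,0,0,0,0,0,0.03],[0,0,0,0,0,0,0.03],[0,0,0,0,0,0,0.03]]]'
python3 - <<'E'
from h import *
im=cams.capture('wrist');cv2.imwrite('pics/w11.png',im[:,:,::-1])
for rr in range(190,262,5): print(rr,im[rr,276:370:2,0].tolist())
o=cv2.imread('pics/w10.png')
E
```

```text
time_s: 34.7
tcp_pos: [0.5752, 0.2038, 0.2578]
ee_rot: [[-0.135, -0.991, -0.001], [-0.991, 0.135, -0.0], [0.001, 0.001, -1.0]]
wrist_force: [0.3, 0.2, 0.2]
gripper_width: 0.336
gripper_force: 0.0
190 [193, 202, 206, 201, 187, 191, 191, 188, 190, 193, 193, 198, 195, 193, 188, 151, 115, 116, 149, 152, 152, 156, 154, 155, 154, 152, 153, 97, 95, 87, 104, 144, 152, 153, 155, 158, 159, 160, 160, 157, 153, 150, 145, 143, 142, 129, 86]
195 [187, 200, 205, 205, 195, 189, 194, 189, 191, 193, 191, 196, 198, 193, 192, 186, 188, 190, 168, 152, 152, 156, 155, 154, 154, 153, 152, 96, 97, 85, 104, 142, 152, 151, 153, 151, 150, 153, 157, 160, 162, 161, 160, 155, 150, 132, 87]
200 [189, 196, 205, 208, 200, 188, 190, 192, 189, 191, 192, 192, 196, 194, 139, 143, 141, 142, 127, 152, 154, 156, 156, 154, 156, 154, 140, 95, 92, 83, 108, 138, 146, 148, 148, 149, 151, 152, 151, 151, 151, 154, 157, 159, 159, 122, 87]
205 [194, 192, 202, 207, 205, 194, 190, 193, 187, 189, 193, 190, 196, 197, 144, 163, 161, 155, 148, 151, 153, 156, 155, 155, 155, 153, 154, 154, 154, 85, 117, 144, 145, 142, 144, 146, 148, 147, 14
[... 1833 characters left out ...]
 87, 43, 45, 46, 46, 45, 45, 40, 41, 41]
250 [45, 47, 48, 50, 47, 50, 50, 48, 48, 198, 217, 208, 187, 183, 183, 182, 187, 193, 150, 151, 152, 154, 153, 153, 153, 153, 190, 195, 101, 95, 186, 238, 236, 232, 228, 229, 230, 83, 45, 46, 46, 45, 45, 46, 44, 40, 39]
255 [45, 47, 49, 46, 48, 48, 49, 47, 48, 169, 217, 211, 202, 187, 182, 177, 187, 191, 151, 151, 153, 155, 152, 153, 152, 152, 190, 194, 104, 97, 193, 239, 239, 238, 239, 239, 237, 68, 43, 43, 43, 42, 43, 43, 45, 44, 41]
260 [46, 47, 43, 46, 47, 45, 46, 48, 45, 146, 218, 215, 205, 202, 193, 179, 182, 187, 149, 150, 152, 154, 153, 153, 153, 156, 191, 192, 111, 94, 195, 237, 238, 240, 241, 240, 240, 68, 42, 43, 46, 43, 44, 40, 43, 42, 40]
```

Seen by code, the sign stands between the open fingers, so my last closes were too high. I go lower and close again.

```bash
python3 -m handwheel '[[[0,0,0,0,0,0.006,0.03],[0,0,0,0,0,0.004,0.03],[0,0,0,0,0,0,0.03]]]'|grep -E 'pos|wr|grip'; for w in 1 2 3; do o=$(python3 -m handwheel '[[[0,0,0,0,0,0,0],[0,0,0,0,0,0,0]]]'|grep -E 'pos|wr|grip');echo $o;done
```

```text
tcp_pos: [0.5748, 0.2036, 0.2471]
wrist_force: [-0.2, -0.1, -0.3]
gripper_width: 0.342
gripper_force: 0.0
tcp_pos: [0.5755, 0.2039, 0.2485] wrist_force: [-0.4, -0.9, 0.0] gripper_width: 0.243 gripper_force: 0.0
tcp_pos: [0.5757, 0.2039, 0.2487] wrist_force: [0.3, -0.0, -0.4] gripper_width: 0.087 gripper_force: 30.0
tcp_pos: [0.5755, 0.204, 0.2486] wrist_force: [0.0, -0.2, 1.1] gripper_width: 0.086 gripper_force: 29.9
```

Gripped. I slide it back along the neck to the panel.

```bash
python3 -m handwheel '[[[0,0,0,0,0.001,-0.0005,0],[0,0,0,0,0.0012,0,0],[0,0,0,0,0.0012,0,0],[0,0,0,0,0.0012,0,0],[0,0,0,0,0,0,0]]]'|grep -E 'pos|wr|grip'; for w in 1 2 3; do o=$(python3 -m handwheel '[[[0,0,0,0,0.0008,0,0],[0,0,0,0,0,0,0]]]'|grep -E 'pos|wr');echo $o;done
```

```text
tcp_pos: [0.5705, 0.2045, 0.2487]
wrist_force: [0.5, -0.9, -0.8]
gripper_width: 0.089
gripper_force: 29.9
tcp_pos: [0.5699, 0.2046, 0.2487] wrist_force: [-0.0, -0.7, -2.1]
tcp_pos: [0.5694, 0.2047, 0.2488] wrist_force: [1.5, -0.0, -2.1]
tcp_pos: [0.5688, 0.2048, 0.2488] wrist_force: [2.1, -1.1, -2.7]
```

```bash
for w in 1 2; do o=$(python3 -m handwheel '[[[0,0,0,0,0.0006,0,0],[0,0,0,0,0,0,0]]]'|grep -E 'pos|wr');echo $o;done; python3 -m handwheel '[[[0,0,0,0,0,0.0008,0],[0,0,0,0,0,0,0]]]'|grep -E 'pos|wr'
```

```text
tcp_pos: [0.5684, 0.2049, 0.2489] wrist_force: [3.1, -1.2, -2.4]
tcp_pos: [0.5678, 0.205, 0.2489] wrist_force: [5.0, -1.9, -3.7]
tcp_pos: [0.5679, 0.2049, 0.2488]
wrist_force: [4.6, -1.6, -0.5]
```

```bash
python3 -m handwheel '[[[0,0,0,0,-0.0006,0,0],[0,0,0,0,0,0,0],[0,0,0,0,0,0,0.014],[0,0,0,0,0,0,0.02],[0,0,0,0,0,0,0.04],[0,0,0,0,0,0,0.04],[0,0,0,0,0,0,0.04],[0,0,0,0,0,0,0.04],[0,0,0,0,0,0,0.04]]]'|grep -E 'pos|wr|grip'; python3 -m handwheel '[[[0,0,0,0,0,-0.005,0.04],[0,0,0,0,0,-0.01,0.04],[0,0,0,0,0,-0.02,0.04],[0,0,0,0,0,-0.03,0.04],[0,0,0,0,0,-0.04,0.04],[0,0,0,0,0,-0.04,0.04],[0,0,0,0.03,-0.045,0,0.04],[0,0,0,0,0,0,0.04],[0,0,0,0,0,0,0.04],[0,0,0,0,0,0,0.04]]]'
python3 - <<'E'
from f import *
import pickle
s=r.sense();im=cams.capture('wrist');cv2.imwrite('pics/w12.png',im[:,:,::-1])
C=cal('wrist',s);print('flush',proj(C,model(0,0)).round(0).tolist());print('off8',proj(C,model(.008,0)).round(0).tolist())
print('stud',proj(C,[[.5859,.2025,.2172],[.5641,.2054,.2172]]).round(0).tolist())
g=cv2.resize(cv2.cvtColor(im,cv2.COLOR_RGB2GRAY)[60:260,320:460],(140,50),interpolation=cv2.INTER_AREA)
ch=" .:-=+*#%@"
for row in g: print(''.join(ch[min(9,v//22)] for v in row[:110]))
E
```

```text
tcp_pos: [0.5677, 0.2049, 0.248]
wrist_force: [0.3, -0.4, 0.1]
gripper_width: 0.453
gripper_force: 0.0
time_s: 39.25
tcp_pos: [0.6051, 0.1718, 0.3932]
ee_rot: [[-0.135, -0.991, -0.0], [-0.991, 0.135, -0.0], [0.0, 0.0, -1.0]]
wrist_force: [0.9, 0.9, 0.6]
gripper_width: 0.46
gripper_force: 0.0
flush [[364.0, 102.0], [358.0, 272.0], [373.0, 102.0], [366.0, 272.0], [342.0, 196.0], [343.0, 156.0], [353.0, 101.0], [351.0, 178.0]]
off8 [[354.0, 102.0], [350.0, 272.0], [364.0, 102.0], [358.0, 272.0], [338.0, 196.0], [338.0, 156.0], [346.0, 101.0], [344.0, 178.0]]
stud [[341.0, 192.0], [360.0, 192.0]]
+++++++++******++++++**++++****+++++++++**************+++*+++++*********++++++++++++**+++***+++++********+++++
=+=========++=**+++++***+++****+++++=+++++**+*****+***++++*+++++********++++++++++++***+++***+++*********+++++
--------------==++++++++++++***+=--------------==----=++++++++++********+++++++++++++*++++***+++++******++++++
------------------==-----=--===------------------------==++++++++********+++++++++++++*++++***++++******+++++=
--------------------------------------------------------
[... 4349 characters left out ...]
***+++*************++++++++**+++++
*****+++++++++++++++++++++++*+=--=----%@#:...................:+***++++++++++***+++*************++++++++**+++++
******++++++++++++++++++++++**+=-=----%@#:.....................-+**++++++++++**+++*******+-:::::::::::::::::::
*******++++++++++++++++++++++**+==---=%@+:......................:=+++++++++++***+++*****+-..:::::::::.........
********++++++++++++++++++++++*++=---=%@=..........................:=++++++++***+++*****+:.....:::::..........
*********++++++++++++++++++++++++=---+%@-.............................:-=++++****++*****=.....:...............
*********+++*+++++++++++++++++++++=--*%@-.................................:-=+***+++***+-::::-----::..........
```

```bash
python3 -m handwheel '[[[0,0,0,0.04,0,0,0.04],[0,0,0,0.04,0,0,0.04],[0,0,0,0.04,0,0,0.04],[0,0,0,0.03,0,0,0.04],[0,0,0,0,0,0,0.04],[0,0,0,0,0,0,0.04]]]'|grep time
python3 - <<'E'
from h import *
im=cams.capture('scene');cv2.imwrite('pics/s13.png',im[:,:,::-1])
for n in ['s5','s13']:
    im=cv2.imread(f'pics/{n}.png');g=cv2.cvtColor(im,cv2.COLOR_BGR2GRAY).astype(int)
    print(n,[(c,(np.where(g[190:235,c]>150)[0]+190).tolist()) for c in (356,370,380,398)],g[268,376:396].tolist())
    im=im.astype(int);print((im[:,:,2]-im[:,:,0])[227:240,372:394])
a=cv2.imread('pics/scene0.png').astype(int);d=np.abs(a-im).sum(2)
for nm,p in dict(books=(333,182),ink=(307,228),weight=(298,266),mug=(484,277),brush=(180,158)).items():print(nm,(d[p[1]-14:p[1]+14,p[0]-14:p[0]+14]>90).sum())
E
```

```text
time_s: 39.9
s5 [(356, [196, 197, 198]), (370, [204, 205, 206, 207]), (380, [210, 211, 212]), (398, [220, 221, 222, 223])] [69, 70, 69, 70, 70, 69, 67, 75, 88, 91, 89, 87, 86, 84, 84, 83, 100, 122, 126, 127]
[[ 68  60  59  60  62  63  64  64  64  63  61  63  64  64  64  66  63  61
   60  61  65  64]
 [ 61  63  63  60  59  60  63  65  65  64  63  61  61  64  64  66  66  65
   65  60  61  63]
 [ 61  63  63  63  63  58  65  72  68  64  62  63  63  60  63  65  63  65
   65  64  61  60]
 [ 55  59  61  61  64  68  74  76  95  95  66  65  65  65  63  62  64  65
   65  65  66  64]
 [ 55  57  57  60  61  71  91  94 103 102  73  62  63  64  65  64  62  62
   64  65  65  67]
 [ 63  59  56  55  69  89 100 103 104  82  73  62  60  62  64  63  65  62
   60  62  65  64]
 [ 65  66  60  56  74  87  96 103 103  86  68  58  57  58  60  64  63  63
   64  63  61  63]
 [ 63  65  65  59  68  81  82  92  97  81  61  64  63  60  60  59  63  63
   63  64  64  61]
 [ 65  64  62  60  57  66  81  83  93  59  61  62  63  63  63  57  66  73
   68  63  64  63]
 [ 63  64  63  59  58  57  55  60  55  53  56  59  62  
[... 1062 characters left out ...]
 63  64]
 [ 65  64  59  55  74  88  97 102 103  86  67  56  60  59  62  65  64  64
   62  63  60  62]
 [ 64  65  63  59  67  81  84  91  98  78  60  64  63  60  58  60  62  62
   64  64  64  62]
 [ 65  65  63  59  57  66  82  83  91  60  61  62  63  64  63  59  71  74
   67  63  64  64]
 [ 62  65  63  61  59  57  53  60  54  56  56  61  62  62  63  66  77  78
   79  71  64  63]
 [ 63  63  61  60  59  58  57  57  55  55  57  56  58  60  63  62  76  75
   77  79  71  64]
 [ 62  63  61  59  57  58  55  56  56  58  58  57  56  59  60  62  61  72
   75  75  72  61]
 [ 64  63  60  58  60  59  57  56  56  60  60  61  58  57  55  57  58  62
   65  68  66  53]]
books 0
ink 0
weight 157
mug 0
brush 70
```

The scene matches the flush state: head in front of hole d, bar level, bystanders untouched (the changed pixels at the weight and brush are most likely the sign's shadow and its empty place). I hand the job in.

```bash
python3 -c "
from station import r
print(r.finish_job())"
```

```text
the job is handed in; nothing more can be done
None
```

The job is handed in at about 40 s: the sign hangs level by hole d on the neck of the brass stud, behind the head, its back pressed to the panel with about 5 N before release. An earlier nudge had pulled it about 7 mm off the panel. After I re-seated it, the images match the first hang to about 1 px, though the overhang end may still stand 1–2 mm off the panel.

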